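Load the long pin and latch the pot

ROBOT

A 6-joint arm with a two-finger parallel gripper is mounted at the origin on a cart in front of the work surface, level with it; the furniture and walls round the work are solid. World frame = base frame: x ahead of the robot, y to its left, z up, the work surface at z = 0. Lengths are in m, angles in rad, forces in N, time in s.
With the tool pointing down it reaches from about 0.275 to 0.75 m from the base axis. Payload 10.2 kg.
Tool frame: the origin (TCP) lies on the centre line of the jaws, within the pads' length; the fingertips stand 14 mm ahead of it and the grasp point (between the pads) lies 5 mm behind it; z points along the fingers, y is the direction in which the jaws open and shut (so a half turn about z gives the same grasp; the last joint's range is limited). The gripper opens to 88 mm and grips with 3 to 60 N. Pads are 18 mm wide; open, the fingers measure 123 mm over their backs; the gripper's body (75 mm by 187 mm) begins 45 mm behind the grasp point.
Start: joints at [1.083, 0.313, 1.498, -0, 1.331, -0.223], TCP at [0.137, 0.507, 0.253] pointing down, gripper open.
Joint ranges: [-2.94, 2.94], [-0.97, 2.17], [0.19, 2.56], [-1.23, 4.37], [0.02, 3.11], [-2.88, 2.88]. Speed limits (rad/s): [2.39, 2.39, 3.01, 3.14, 3.14, 3.14].

INTERFACE

Orientations are given as a rotation vector (axis times angle).
In Python, from plant import * gives the robot as it stands. The module is installed in compiled form; this text tells all that it offers.
- The arm moves only by the shell command python3 -m pendant 'ROWS'. ROWS is text: rows parted by semicolons, each of 5 numbers parted by spaces: the shift along the tool's x, y, z in mm, then the turn about the tool's z in rad, then the opening, from 0 (shut) to 1 (fully open). In form: tx ty tz spin gripper; .... A call has 1 to 10 rows; each row is the pose to reach, as a shift and turn from the pose measured when the call began, along the tool's axes at that moment; what a row does not reach only later rows make up. A row lasts 1/12 s, in which the tool goes at most 41.7 mm and 7.16 degrees, less where a joint would pass 70% of its speed; a pose out of reach is approached as far as the arm can. A call with a gripper value outside its range is refused whole. The fingers move at their own pace and stop on an object; the grip force is fixed at half the most. Time passes only in rows, so rows that repeat a pose let the fingers close. It gives the time, the measured TCP pose, the force and the opening at its end, in the units of the state.
- get_obs(): the state, without advancing time (a new reading comes with each control period).
- read_camera(name): name is "scene" or "side" or "wrist"; returns (picture, depth): 480x640x3 uint8, red, green, blue; 480x640 float32, m along the optical axis (not along the pixel's ray), 0 where there is no reading.
- camera_info(name): a dict with "intrinsics" (3x3 intrinsics, pixels), "k1" (the pictures are not rectified: a ray, as slopes to the right and down, at radius r is drawn at 1 + k1 r^2 times it, then the intrinsics apply), "cam_to_world" (4x4, takes a point from camera to world coordinates). Camera axes: x right, y up, looking along -z (the intrinsics and any distortion apply to the point x, -y, -z); pixel columns grow to the right and rows downward; lengths in m; the calibration is good to about 2 mm. A picture is of the moment at which its call begins: read the wrist's pose just before it. camera_info takes no time and is no camera call; for the wrist camera it gives the pose at the moment of the call.
- finish_job(): hands the job in, once; it reports no verdict.
Trained networks look in the newest picture that a camera, given by its name, has taken for a name from the list of things; names that differ only in an ending like _2 or _b are one class to them, and where a whole thing is asked for, a point or a joint stands for the part that bears it (a point fixed in the world has none). Each returns a list of dicts, best first, with "score" (0 to 1); they miss things now and then, are a little off and sometimes report something else, mostly with a low value. They report only what shows in the picture. A call takes as long as a camera call. They do not tell look-alikes from the thing itself.
- spot_in(camera, name): "box" ([left, top, right, bottom] in pixels, round what is visible of it).
- trace(camera, name): "pixels" (480x640 bool, what is visible of it) and "box" ([left, top, right, bottom] in pixels, round what is visible of it).
The state is a dict: "t": time; "q": joint angles; "qd": joint speeds; "joint_torque": joint torques, N m; "eef_pos": TCP position; "orientation": TCP orientation; "ft_force": force on the tool from outside, world axes, zero at the start; "moment": the same for the moment, N m; "width": finger opening in m.
Only numpy, scipy, OpenCV 4.12 (cv2) and the standard library are available. Lean on these libraries where they do the work, as an engineer would, in place of code of your own. Each camera call takes 0.05 s, during which the arm holds its last target.

TASK

Pull the longest of the three steel pins out of the wooden rack with the slanting sockets and stand it upright in the empty middle of the ring of pins in the round pot, all the way down on the pot's floor. Then swing the hinged retaining bar over it until it rests fully down in its forked catch. Leave the two shorter pins in the rack and do not disturb the screwdriver, white card box and tin on the bench.

Things in the scene. Friction and masses are not known exactly. Their poses are not given: they have to be found in the camera images.
- long_pin: The longest of three plain round steel pins, 16 mm diameter, 120 mm long, about 80 g. Origin at the centre of its foot (lower end, with a small bevel), z axis along the pin towards its free top end. At first it stands in one of three sockets of the rack, 36 mm deep and 18 mm square, leaning about 26 to 30 degrees from vertical towards the right as seen from the robot; pull it out along its own axis.
- middle_pin: Steel pin like the long one but 95 mm long; stays in the rack. Origin at its foot, z along it.
- short_pin: Steel pin like the long one but 80 mm long; stays in the rack. Origin at its foot, z along it.
- rack: Fixed wooden rack in front of the machine: level board 180 x 60 x 12 mm carrying three slanting wooden sockets (32 mm square, each with one hole) in a row along its length (its x axis), 50 mm apart; origin at the centre of the board's underside, z up. The socket mouths are up to about 68 mm above the bench. All pins lean along the row, towards the rack's -x end, which points to the right and a little towards the robot. Which pin is in which socket varies.
- pot_stand: Fixed dark steel stand at the left: plate 165 x 90 x 8 mm with a round open steel pot (61 mm outside diameter, rim 63 mm above the bench) in which six 16 mm pins are fixed upright in a ring, tops 87 mm above the bench, leaving an empty round space 20 mm wide in the middle. Origin under the pot's centre; z up; the hinge post stands at +65 mm along its x axis and the forked catch (top 158 mm above the bench) at -52 mm.
- pot_floor (a point): Centre of the empty middle space of the pot, on the pot's inner floor, 12 mm above the bench; the foot of the long pin belongs here. The seated long pin's top is then 132 mm above the bench.
- retaining_bar (a joint): Angle (rad) of the flat aluminium retaining bar, 10 mm wide and 8 mm thick, on the hinge post. 0: level, resting in its catch over the pot, its underside 4 mm above the seated long pin; about 1.57: upright; up to 2.0: leaning away from the pot. It stays where it is left (about 0.1 N m of friction), so it has to be brought right down.
- bar_hinge (a point): Centre of the bar's hinge on the post, 140 mm above the bench; the hinge axis is level, along pot_stand's y axis.
- bar_knob (a point): Centre of the black grip at the bar's free end, 150 mm from the hinge: a cylinder of 22 mm diameter and 22 mm length, axis along the hinge axis, that can be pinched across its flat ends. With the bar closed it stands 85 mm from the pot's centre on the catch side, 140 mm above the bench.
- screwdriver: Loose small screwdriver, 156 mm long, 20 mm high, lying on the bench; bystander.
- card_box: Loose white card box, 47 x 62 x 26 mm; bystander.
- part_tin: Loose round tin with a dark lid, 67 mm wide, 32 mm high; bystander.
Mind the look-alikes: they are no part of the job. Several things have the shape of the pot_stand; the one meant has the colours described above.

How it is judged:
By the outcome, as a careful person would: the job done as asked, in the order asked, and still so for the second after the job is handed in, with the robot touching nothing.
It also fails if it takes over 69 s, if anything falls off the work surface, if the arm or the gripper's body presses on something with over 40 N, if the wrist force passes 120 N, or if a joint passes its speed limit or range.

## Working session

There is one attempt and no reset: what is moved stays moved. The work goes in short steps, Python scripts to look and compute and a shell command to move; the robot and the scene stay as the last step left them, time stands still between calls to the robot, and variables do not carry over. Pictures are saved under pics/ and viewed, and the job is handed in when it is done.

```bash
mkdir -p pics; ls; python3 - <<'E'
from plant import *
import cv2,numpy as np
o=get_obs(); print({k:np.round(v,3) for k,v in o.items()})
for n in ["scene","side","wrist"]:
    p,d=read_camera(n); cv2.imwrite(f"pics/{n}0.png",p[:,:,::-1]); np.save(f"pics/{n}0.npy",d)
    c=camera_info(n); print(n,np.round(c["intrinsics"],1).tolist(),c["k1"],np.round(c["cam_to_world"],3).tolist())
E
```

```text
pics
{'t': np.float64(0.0), 'q': array([ 1.083,  0.313,  1.498, -0.   ,  1.331, -0.223]), 'qd': array([ 0.   ,  0.001,  0.001,  0.   , -0.003,  0.   ]), 'joint_torque': array([-2.0000e-03, -4.0220e+01, -2.5226e+01,  6.9000e-02,  3.5000e-02,
       -0.0000e+00]), 'eef_pos': array([0.137, 0.507, 0.252]), 'orientation': array([-4.150e-01, -3.114e+00,  2.000e-03]), 'ft_force': array([-0.255, -0.097,  0.218]), 'moment': array([-0.075, -0.024, -0.04 ]), 'width': np.float64(0.088)}
scene [[436.0, 0.0, 323.7], [0.0, 436.0, 235.1], [0.0, 0.0, 1.0]] 0.022214876927288355 [[0.146, 0.624, -0.767, -0.512], [-0.989, 0.107, -0.101, 0.046], [0.019, 0.774, 0.633, 0.92], [0.0, 0.0, 0.0, 1.0]]
side [[558.2, 0.0, 320.7], [0.0, 558.2, 245.9], [0.0, 0.0, 1.0]] 0.01536620987641497 [[-0.968, -0.173, 0.18, 0.806], [0.25, -0.661, 0.707, 1.412], [-0.004, 0.73, 0.684, 1.293], [0.0, 0.0, 0.0, 1.0]]
wrist [[396.5, 0.0, 321.3], [0.0, 396.5, 235.7], [0.0, 0.0, 1.0]] 0.014100689835703915 [[0.262, -0.93, -0.259, 0.071], [0.965, 0.252, 0.071, 0.524], [-0.001, -0.268, 0.963, 0.384], [0.0, 0.0, 0.0, 1.0]]
```

View pics/scene0.png

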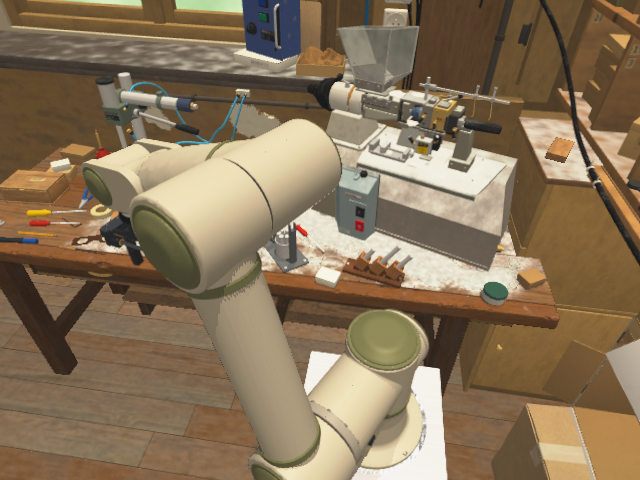

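View pics/side0.png

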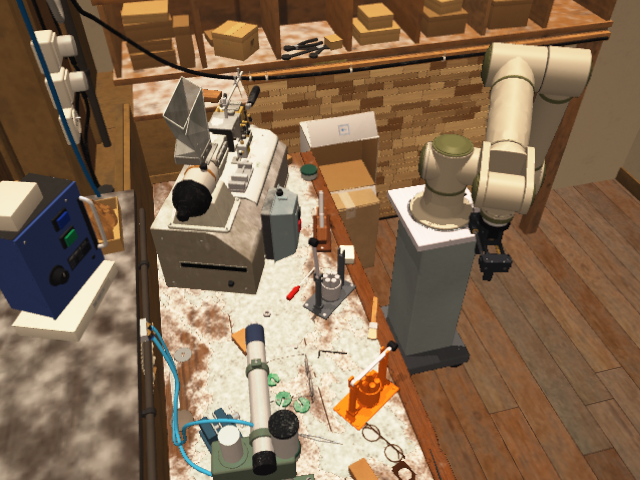

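View pics/wrist0.png

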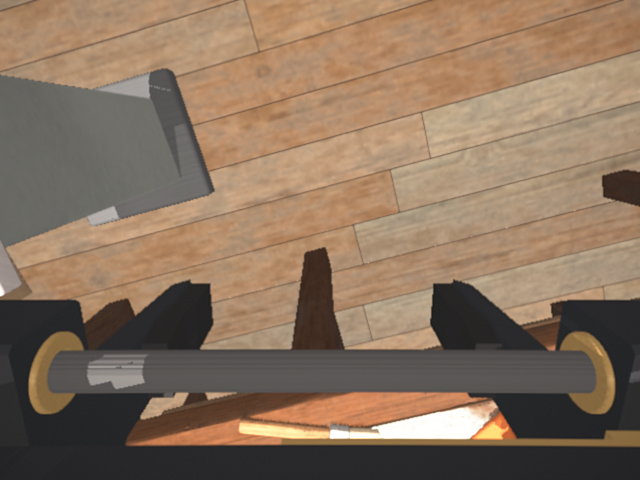

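The side view shows two stand-shaped things: the dark steel one around (328,290) and an orange one around (368,400). The dark one fits the description. I'll run the networks and enlarge crops to confirm it.

```bash
cat > h.py <<'E'
from plant import *
import cv2,numpy as np
def deproj(cam,uv,z,info=None):
    c=info or camera_info(cam);K=c["intrinsics"];k1=c["k1"];T=c["cam_to_world"]
    uv=np.atleast_2d(np.asarray(uv,float));z=np.atleast_1d(np.asarray(z,float))
    d=np.c_[(uv[:,0]-K[0,2])/K[0,0],(uv[:,1]-K[1,2])/K[1,1]]
    s=d.copy()
    for _ in range(10): s=d/(1+k1*(s**2).sum(1,keepdims=True))
    P=np.c_[s[:,0]*z,-s[:,1]*z,-z]
    return P@T[:3,:3].T+T[:3,3]
def ray(cam,uv,info=None):
    c=info or camera_info(cam);o=c["cam_to_world"][:3,3];p=deproj(cam,uv,[1.0]*len(np.atleast_2d(uv)),c)
    return o,p-o
def proj(cam,P,info=None):
    c=info or camera_info(cam);K=c["intrinsics"];T=c["cam_to_world"]
    q=(np.atleast_2d(P)-T[:3,3])@T[:3,:3];s=np.c_[q[:,0]/-q[:,2],-q[:,1]/-q[:,2]]
    s=s*(1+c["k1"]*(s**2).sum(1,keepdims=True))
    return np.c_[s[:,0]*K[0,0]+K[0,2],s[:,1]*K[1,1]+K[1,2]]
def cloud(cam,d,info=None):
    v,u=np.mgrid[0:480,0:640];P=deproj(cam,np.c_[u.ravel(),v.ravel()],d.ravel(),info).reshape(480,640,3)
    P[d==0]=np.nan;return P
E
python3 - <<'E'
from h import *
names=["long_pin","middle_pin","short_pin","rack","pot_stand","retaining_bar","bar_knob","screwdriver","card_box","part_tin"]
for cam in ["scene","side"]:
    p,d=read_camera(cam); P=cloud(cam,d); np.save(f"pics/{cam}_P.npy",P)
    for n in names:
        for r in trace(cam,n)[:3]:
            m=r["pixels"]; print(cam,n,round(r["score"],2),np.round(r["box"]),np.round(np.nanmedian(P[m],0),3),np.round(np.nanmax(P[m][:,2]),3))
    c=p[170:330,230:430] if cam=="side" else p[160:310,240:520]
    cv2.imwrite(f"pics/{cam}_crop1.png",cv2.resize(c[:,:,::-1],None,fx=800/c.shape[1] if cam=="scene" else 3.5,fy=800/c.shape[1] if cam=="scene" else 3.5,interpolation=cv2.INTER_CUBIC))
print(get_obs()["t"])
E
```

```text
scene long_pin 0.57 [379. 247. 401. 265.] [ 0.434 -0.023  0.095] 0.134
scene long_pin 0.24 [361. 252. 374. 259.] [0.449 0.038 0.073] 0.098
scene middle_pin 0.42 [394. 253. 414. 269.] [ 0.427 -0.065  0.072] 0.11
scene rack 0.77 [339. 251. 406. 290.] [0.435 0.018 0.012] 0.064
scene rack 0.39 [314. 267. 342. 286.] [0.387 0.149 0.022] 0.028
scene pot_stand 0.98 [264. 222. 309. 270.] [0.463 0.289 0.019] 0.158
scene retaining_bar 0.47 [364. 250. 374. 259.] [0.449 0.034 0.081] 0.098
scene bar_knob 0.29 [362. 249. 374. 259.] [0.45  0.036 0.072] 0.098
scene screwdriver 0.47 [300. 225. 320. 250.] [0.595 0.264 0.011] 0.019
scene card_box 0.68 [318. 265. 341. 288.] [0.389 0.15  0.022] 0.028
scene part_tin 0.56 [482. 284. 511. 304.] [ 0.4   -0.324  0.028] 0.034
side long_pin 0.63 [318. 193. 324. 212.] [ 0.44  -0.023  0.106] 0.142
side long_pin 0.36 [310. 236. 318. 276.] [0.551 0.352 0.236] 0.305
side short_pin 0.65 [318. 213. 328. 227.] [0.454 0.038 0.087] 0.108
side rack 0.66 [314. 205. 332. 254.] [0.457 0.057 0.018] 0.304
side pot_stand 0.57 [333. 342. 399. 430.] [0.504 0.688 0.038] 0.163
side pot_stand 0.56 [306. 237. 357. 316.] [0.51  0.326 0.047] 0.305
side retaining_bar 0.78 [353. 340. 397. 386.] [0.477 0.662 0.146] 0.158
side retaining_bar 0.5 [306. 236. 320. 278.] [0.552 0.353 0.247] 0.305
side bar_knob 0.75 [351. 340. 398. 384.] [0.477 0.661 0.147] 0.158
side bar_knob 0.54 [309. 240. 323. 279.] [0.552 0.353 0.249] 0.305
side screwdriver 0.64 [284. 288. 298. 302.] [0.61  0.278 0.018] 0.026
side card_box 0.62 [341. 246. 352. 261.] [0.394 0.16  0.028] 0.162
side part_tin 0.72 [296. 164. 316. 178.] [ 0.414 -0.309  0.031] 0.047
1.25
```

View pics/scene_crop1.png

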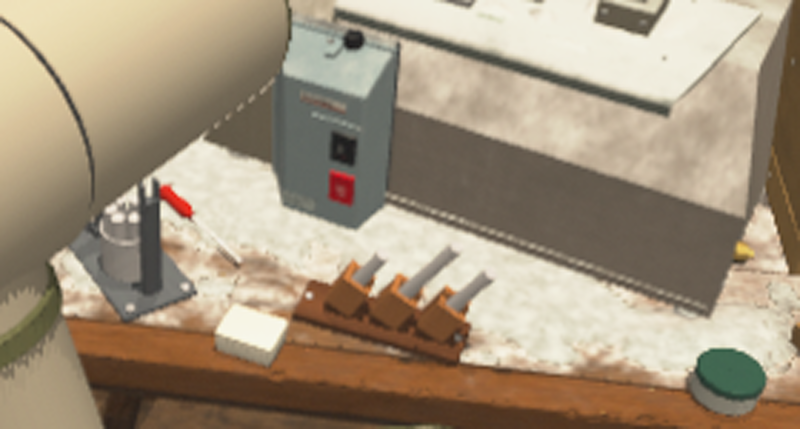

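View pics/side_crop1.png

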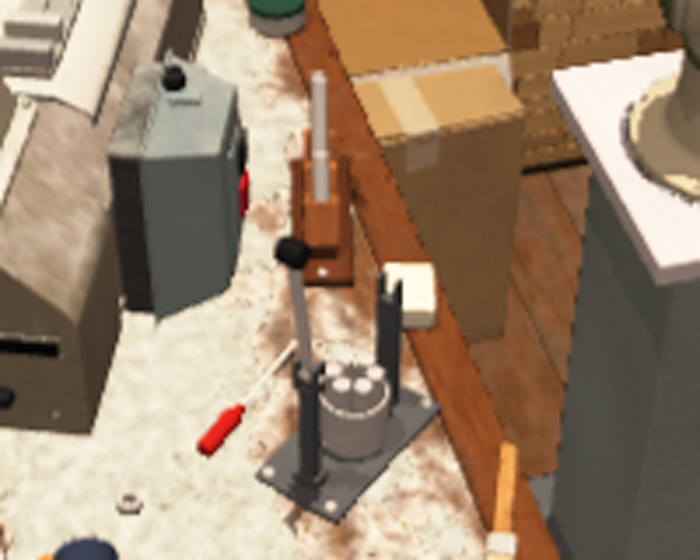

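```bash
python3 - <<'E'
import numpy as np
for cam in ["scene","side"]:
    P=np.load(f"pics/{cam}_P.npy").reshape(-1,3)
    print(cam)
    for zlo,zhi in [(.1,.16),(.16,.2),(.2,.5)]:
      for y0 in np.arange(-.35,.5,.05):
        m=(P[:,2]>zlo)&(P[:,2]<zhi)&(P[:,1]>=y0)&(P[:,1]<y0+.05)&(P[:,0]>.3)&(P[:,0]<.75)
        if m.sum()>2: print(zlo,round(y0,2),m.sum(),np.round(np.percentile(P[m][:,0],[0,2,10,50]),3))
E
```

```text
scene
0.1 -0.35 181 [0.492 0.494 0.496 0.5  ]
0.1 -0.3 369 [0.498 0.501 0.505 0.514]
0.1 -0.25 347 [0.521 0.522 0.525 0.533]
0.1 -0.2 333 [0.533 0.54  0.544 0.552]
0.1 -0.15 311 [0.555 0.561 0.563 0.572]
0.1 -0.1 333 [0.417 0.422 0.58  0.591]
0.1 -0.05 349 [0.426 0.429 0.432 0.609]
0.1 -0.0 281 [0.551 0.555 0.565 0.622]
0.1 0.05 268 [0.526 0.529 0.532 0.539]
0.1 0.1 237 [0.545 0.548 0.55  0.561]
0.1 0.15 77 [0.6   0.603 0.605 0.639]
0.1 0.25 119 [0.44  0.441 0.443 0.449]
0.16 -0.35 207 [0.499 0.506 0.513 0.534]
0.16 -0.3 403 [0.509 0.514 0.522 0.542]
0.16 -0.25 373 [0.528 0.535 0.542 0.562]
0.16 -0.2 361 [0.551 0.553 0.562 0.582]
0.16 -0.15 346 [0.564 0.573 0.582 0.601]
0.16 -0.1 321 [0.586 0.594 0.602 0.622]
0.16 -0.05 318 [0.601 0.612 0.621 0.641]
0.16 -0.0 255 [0.557 0.56  0.572 0.648]
0.16 0.05 204 [0.527 0.53  0.534 0.541]
0.16 0.1 174 [0.543 0.549 0.551 0.562]
0.16 0.15 19 [0.586 0.587 0.588 0.607]
0.2 -0.35 612 [0.546 0.554 0.566 0.632]
0.2 -0.3 910 [0.553 0.563 0.572 0.605]
0.2 -0.25 1227 [0.537 0.543 0.556 0.609]
0.2 -0.2 1699 [0.549 0.558 0.574 0.647]
0.2 -0.15 1646 [0.57  
[... 1268 characters left out ...]
]
0.16 0.2 246 [0.695 0.7   0.708 0.728]
0.16 0.25 29 [0.445 0.446 0.454 0.727]
0.16 0.3 29 [0.538 0.539 0.542 0.548]
0.16 0.35 11 [0.541 0.542 0.544 0.547]
0.2 -0.35 18 [0.591 0.592 0.597 0.608]
0.2 -0.3 98 [0.563 0.566 0.578 0.604]
0.2 -0.25 347 [0.537 0.543 0.555 0.599]
0.2 -0.2 483 [0.552 0.558 0.573 0.628]
0.2 -0.15 642 [0.571 0.578 0.595 0.659]
0.2 -0.1 1096 [0.59  0.601 0.627 0.684]
0.2 -0.05 845 [0.609 0.619 0.637 0.704]
0.2 -0.0 612 [0.565 0.59  0.639 0.695]
0.2 0.05 957 [0.537 0.545 0.565 0.686]
0.2 0.1 767 [0.551 0.559 0.575 0.639]
0.2 0.15 456 [0.575 0.589 0.605 0.646]
0.2 0.2 26 [0.738 0.738 0.741 0.746]
0.2 0.3 14 [0.545 0.547 0.551 0.555]
0.2 0.35 137 [0.543 0.546 0.548 0.556]
```

```bash
python3 - <<'E'
from h import *
from scipy.spatial.transform import Rotation as R
o=get_obs();M=R.from_rotvec(o["orientation"]).as_matrix();print(np.round(M,3))
# shift to a viewing pose: TCP target
for t in [(.30,.06,.36),(.30,.30,.40)]:
    print(t,np.round(M.T@(np.array(t)-o["eef_pos"])*1000))
T=camera_info("wrist")["cam_to_world"];print(np.round(M.T@(T[:3,3]-o["eef_pos"]),4),np.round(M.T@T[:3,:3],3))
E
```

```text
[[-0.965  0.262 -0.   ]
 [ 0.262  0.965  0.   ]
 [ 0.     0.    -1.   ]]
(0.3, 0.06, 0.36) [-274. -389. -107.]
(0.3, 0.3, 0.4) [-211. -157. -147.]
[ 0.0685 -0.0007 -0.1321] [[ 0.     0.963  0.268]
 [ 1.    -0.    -0.   ]
 [-0.     0.268 -0.963]]
```

```bash
cat >> h.py <<'E'
from scipy.spatial.transform import Rotation as R
def go(t,yaw=None):
    "t world TCP target, yaw deg of tool x; prints pendant row numbers"
    o=get_obs();M=R.from_rotvec(o["orientation"]).as_matrix()
    s=M.T@(np.array(t)-o["eef_pos"])*1000
    a=np.degrees(np.arctan2(M[1,0],M[0,0]))
    sp=0 if yaw is None else -np.radians((yaw-a+180)%360-180)
    print("go",t,yaw,"-> shift",np.round(s,1),"spin",round(sp,3),"now",np.round(o["eef_pos"],4),"yaw",round(a,2),"q6",round(o["q"][5],2),"t",round(o["t"],2), "F",np.round(o["ft_force"],1),"w",round(o["width"]*1000,1))
E
python3 - <<'E'
from h import *
go((.45,.24,.42),78)
E
```

```text
go (0.45, 0.24, 0.42) 78 -> shift [-371.5 -175.6 -167.3] spin 1.515 now [0.1374 0.5067 0.2527] yaw 164.83 q6 -0.22 t 1.25 F [-0.5  0.8 -0.6] w 88.2
```

```bash
python3 -m pendant '-20 -10 -40 .12 1; -50 -25 -75 .24 1; -85 -40 -110 .36 1; -120 -57 -140 .48 1; -155 -74 -165 .6 1; -190 -90 -167 .72 1; -225 -107 -167 .84 1; -260 -124 -167 .96 1; -295 -140 -167 1.08 1; -325 -155 -167 1.2 1'; python3 - <<'E'
from h import *
go((.45,.24,.42),78)
E
```

```text
t: 2.08
eef_pos: [0.4049, 0.2764, 0.4201]
orientation: [2.107, 2.33, 0.001]
ft_force: [-0.1, 0.8, -0.6]
width: 0.0884
go (0.45, 0.24, 0.42) 78 -> shift [-40.7  41.2   0.1] spin 0.31 now [0.4049 0.2764 0.4201] yaw 95.73 q6 0.26 t 2.08 F [-0.1  0.8 -0.6] w 88.4
```

```bash
python3 -m pendant '-14 14 0 .1 1; -28 28 0 .2 1; -41 41 0 .31 1; -41 41 0 .31 1; -41 41 0 .31 1'; python3 - <<'E'
from h import *
go((.40,-.04,.38),78)
p,d=read_camera("wrist"); c=camera_info("wrist"); P=cloud("wrist",d,c)
np.save("pics/w1P.npy",P); cv2.imwrite("pics/w1.png",p[:,:,::-1])
for n in ["pot_stand","bar_knob","retaining_bar"]:
    for r in trace("wrist",n)[:2]:
        print(n,round(r["score"],2),np.round(r["box"]),np.round(np.nanmedian(P[r["pixels"]],0),3))
E
```

```text
t: 2.5
eef_pos: [0.45, 0.2395, 0.4199]
orientation: [-2.441, -1.978, -0.001]
ft_force: [-0.7, 0.4, -0.3]
width: 0.088
go (0.4, -0.04, 0.38) 78 -> shift [-283.8    9.1   39.7] spin 0.001 now [0.45   0.2395 0.4199] yaw 78.03 q6 0.47 t 2.5 F [-0.7  0.4 -0.3] w 88.0
pot_stand 0.83 [287.   1. 489. 192.] [0.516 0.322 0.011]
bar_knob 0.51 [351. 395. 366. 416.] [ 0.439 -0.035  0.126]
retaining_bar 0.85 [386.   3. 490.  78.] [0.552 0.349 0.29 ]
```

View pics/w1.png

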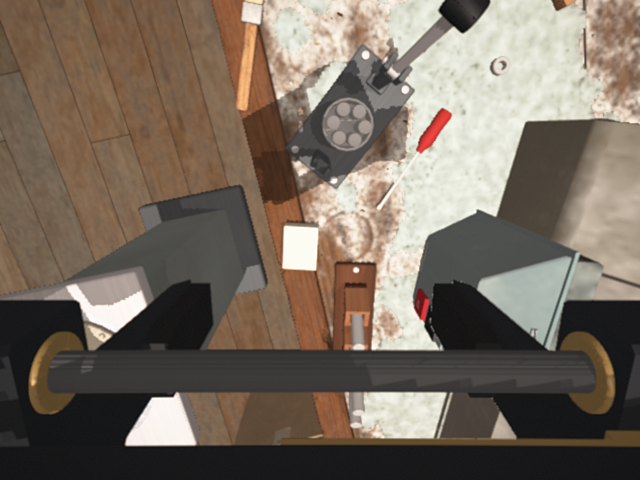

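```bash
python3 - <<'E'
from h import *
p=cv2.imread("pics/w1.png");c=p[0:200,270:500];cv2.imwrite("pics/w1c.png",cv2.resize(c,None,fx=3.4,fy=3,interpolation=cv2.INTER_CUBIC))
P=np.load("pics/w1P.npy")
Q=P.reshape(-1,3);reg=(Q[:,0]>.38)&(Q[:,0]<.62)&(Q[:,1]>.2)&(Q[:,1]<.42)
def st(lo,hi,n):
    q=Q[reg&(Q[:,2]>lo)&(Q[:,2]<hi)];print(n,len(q),np.round(q.min(0),3),np.round(q.max(0),3),np.round(np.median(q,0),3),np.round(q.mean(0),4));return q
q=st(.08,.094,"ringtops");q2=st(.058,.067,"rim");st(.13,.165,"posts");st(.27,.4,"knob")
# plate rect
v=reg.reshape(480,640)&(P[:,:,2]>.004)&(P[:,:,2]<.013)
c=Q[v.ravel()];r=cv2.minAreaRect((c[:,:2]*1000).astype(np.float32));print(r)
for lo in (.1,.12,.14,.16,.2,.24,.28):
    st(lo,lo+.02,f"z{lo}")
E
```

```text
ringtops 989 [0.447 0.266 0.08 ] [0.543 0.346 0.094] [0.495 0.302 0.087] [0.4953 0.302  0.0871]
rim 467 [0.447 0.266 0.058] [0.542 0.349 0.067] [0.497 0.304 0.063] [0.4959 0.3032 0.063 ]
posts 788 [0.445 0.257 0.13 ] [0.557 0.355 0.165] [0.538 0.336 0.153] [0.513  0.3167 0.1488]
knob 1212 [0.545 0.341 0.27 ] [0.573 0.361 0.301] [0.556 0.351 0.297] [0.5567 0.3508 0.2951]
((500.0406188964844, 310.0028381347656), (219.62612915039062, 240.17764282226562), 89.91505432128906)
z0.1 70 [0.445 0.265 0.1  ] [0.543 0.344 0.12 ] [0.536 0.335 0.111] [0.5083 0.3137 0.1103]
z0.12 247 [0.446 0.259 0.12 ] [0.546 0.355 0.14 ] [0.459 0.272 0.134] [0.4869 0.2948 0.1321]
z0.14 591 [0.445 0.257 0.14 ] [0.557 0.355 0.16 ] [0.54  0.338 0.155] [0.524  0.326  0.1521]
z0.16 101 [0.541 0.339 0.16 ] [0.549 0.348 0.18 ] [0.544 0.343 0.17 ] [0.5441 0.3428 0.1702]
z0.2 148 [0.545 0.342 0.2  ] [0.553 0.353 0.22 ] [0.548 0.347 0.21 ] [0.5483 0.3469 0.2096]
z0.24 215 [0.549 0.346 0.24 ] [0.557 0.357 0.26 ] [0.552 0.35  0.251] [0.5524 0.3504 0.2503]
z0.28 1088 [0.545 0.341 0.283] [0.573 0.361 0.3  ] [0.556 0.351 0.297] [0.5564 0.3507 0.2957]
```

View pics/w1c.png

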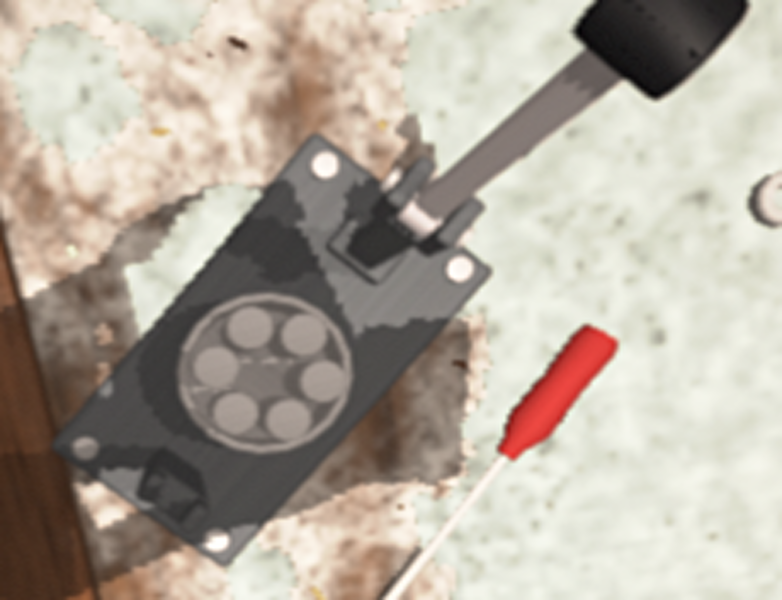

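```bash
cat > pot.py <<'E'
from h import *
def pot(P):
    Q=P.reshape(-1,3)
    f=lambda lo,hi,c,r:Q[(Q[:,2]>lo)&(Q[:,2]<hi)&(np.hypot(Q[:,0]-c[0],Q[:,1]-c[1])<r)]
    c=np.array([.495,.302])
    for _ in range(3):
        q=f(.084,.091,c,.032); (cx,cy),r=cv2.minEnclosingCircle((q[:,:2]*1000).astype(np.float32)); c=np.array([cx,cy])/1000
    print("tops",np.round(c,4),r,"mean",np.round(q.mean(0),4))
    q=f(.060,.066,c,.036);(x,y),r2=cv2.minEnclosingCircle((q[:,:2]*1000).astype(np.float32));print("rim",x,y,r2)
    # least squares circle on outer rim pts
    cat=f(.150,.165,c+[-.045,-.04],.03);hin=f(.15,.165,c+[.045,.035],.03);kn=f(.265,.4,c+[.06,.05],.06)
    for n,w in(("catch",cat),("hinge",hin),("knob",kn)):
        print(n,len(w),np.round(np.median(w,0),4),np.round((w.min(0)+w.max(0))/2,4), w.max(0).round(4),"dist",np.hypot(*(np.median(w,0)[:2]-c)).round(4),"ang",np.degrees(np.arctan2(*(np.median(w,0)[:2]-c)[::-1])).round(2))
E
python3 - <<'E'
from pot import *
P=np.load("pics/w1P.npy");pot(P)
# hough on image
p=cv2.imread("pics/w1.png")
r=trace("wrist","pot_stand")[0]
E
```

```text
tops [0.4947 0.3007] 25.69744873046875 mean [0.4945 0.3013 0.0872]
rim 494.509033203125 300.949462890625 30.26947021484375
catch 111 [0.4557 0.2659 0.1578] [0.4549 0.2677 0.1553] [0.4646 0.2782 0.1599] dist 0.0523 ang -138.3
hinge 313 [0.5432 0.3416 0.1551] [0.5439 0.342  0.1576] [0.5567 0.3553 0.1649] dist 0.0634 ang 40.24
knob 1271 [0.5561 0.3512 0.2968] [0.559  0.351  0.2834] [0.5732 0.361  0.3015] dist 0.0795 ang 39.44
```

```bash
python3 -m pendant '-40 0 0 0 1; -80 0 0 0 1; -120 0 20 0 1; -160 0 40 0 1; -200 0 60 0 1; -235 0 80 0 1; -235 0 80 0 1; -235 0 80 0 1'; python3 - <<'E'
from h import *
go((.40,-.04,.38),78)
p,d=read_camera("wrist"); c=camera_info("wrist"); P=cloud("wrist",d,c)
np.save("pics/w2P.npy",P); cv2.imwrite("pics/w2.png",p[:,:,::-1])
for n in ["long_pin","middle_pin","short_pin","rack"]:
    for r in trace("wrist",n)[:3]:
        q=P[r["pixels"]];print(n,round(r["score"],2),np.round(r["box"]),np.round(np.nanmedian(q,0),3),np.nanmax(q[:,2]).round(3))
E
```

```text
t: 3.42
eef_pos: [0.4001, 0.0095, 0.3395]
orientation: [-2.441, -1.976, -0.001]
ft_force: [-0.3, 0.0, 1.0]
width: 0.0881
go (0.4, -0.04, 0.38) 78 -> shift [-48.4  10.2 -40.5] spin -0.0 now [0.4001 0.0095 0.3395] yaw 77.98 q6 -0.06 t 3.42 F [-0.3  0.   1. ] w 88.1
long_pin 0.69 [363. 188. 385. 262.] [ 0.443 -0.022  0.105] 0.137
middle_pin 0.62 [359. 234. 373. 289.] [ 0.431 -0.067  0.101] 0.131
short_pin 0.82 [363. 139. 386. 178.] [0.456 0.039 0.085] 0.103
rack 0.66 [337.  84. 397. 248.] [0.45  0.042 0.014] 0.107
```

View pics/w2.png

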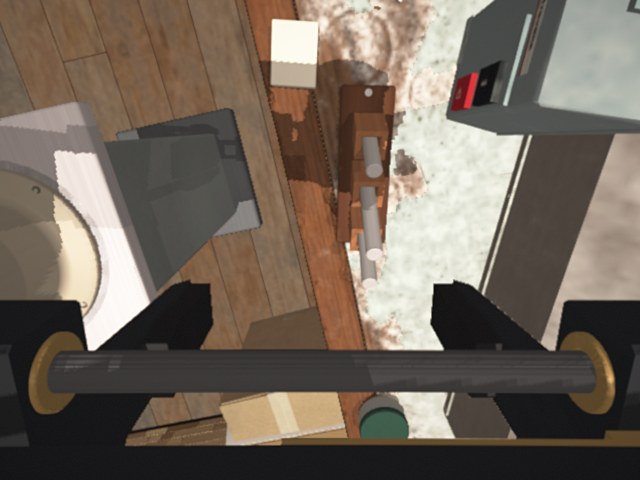

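```bash
python3 - <<'E'
from h import *
P=np.load("pics/w2P.npy");p=cv2.imread("pics/w2.png")
cv2.imwrite("pics/w2c.png",cv2.resize(p[70:300,310:440],None,fx=2.6*1.5,fy=2.6,interpolation=cv2.INTER_CUBIC)[:600])
T=camera_info("wrist")["cam_to_world"]
from scipy.optimize import least_squares
for n in ["long_pin","middle_pin","short_pin"]:
    m=trace("wrist",n)[0]["pixels"]
    m=cv2.erode(m.astype(np.uint8),np.ones((3,3)))>0
    q=P[m];q=q[~np.isnan(q).any(1)];q=q[q[:,2]>.06]
    # cylinder fit radius 8mm
    c0=np.median(q,0)
    def res(x): 
        a=np.array([x[2],x[3],1]);a/=np.linalg.norm(a);o=np.array([x[0],x[1],c0[2]])
        v=q-o;return np.linalg.norm(v-np.outer(v@a,a),axis=1)-.008
    s=least_squares(res,[c0[0],c0[1],-.1,-.5],loss="soft_l1",f_scale=.001)
    a=np.array([s.x[2],s.x[3],1]);a/=np.linalg.norm(a);o=np.array([s.x[0],s.x[1],c0[2]])
    t=(q-o)@a
    print(n,len(q),"axis",a.round(3),"tilt",np.degrees(np.arccos(a[2])).round(2),"dirxy",np.degrees(np.arctan2(a[1],a[0])).round(1),"top",(o+a*np.percentile(t,98)).round(4),"low",(o+a*t.min()).round(4),"rms",np.sqrt(np.mean(np.clip(s.fun,-.003,.003)**2)).round(5))
q=P[(P[:,:,2]>.008)&(P[:,:,2]<.018)&(P[:,:,0]>.38)&(P[:,:,0]<.5)&(P[:,:,1]>-.15)&(P[:,:,1]<.15)]
print(cv2.minAreaRect((q[:,:2]*1000).astype(np.float32)))
E
```

```text
long_pin 990 axis [-0.115 -0.486  0.866] tilt 29.95 dirxy -103.3 top [ 0.4386 -0.0436  0.1327] low [ 0.4487 -0.0009  0.0566] rms 0.00098
middle_pin 456 axis [-0.13  -0.498  0.857] tilt 31.01 dirxy -104.6 top [ 0.4301 -0.0801  0.1111] low [ 0.4381 -0.0492  0.0581] rms 0.00119
short_pin 540 axis [-0.098 -0.466  0.879] tilt 28.47 dirxy -101.9 top [0.4551 0.0254 0.099 ] low [0.4598 0.0481 0.0563] rms 0.00132
((456.2667236328125, -7.3191070556640625), (114.1084213256836, 292.9136657714844), 7.348968029022217)
```

View pics/w2c.png

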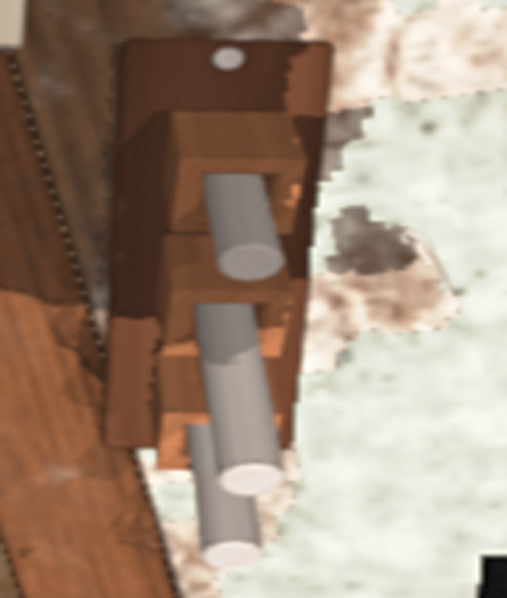

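Long pin confirmed: it is the middle socket's pin, its top at about (372,255) and clearly the longest; short is at (373,157), middle at (369,275). The dark stand is the one at (348,122) in the first wrist view, and the orange one is the look-alike. Next I go above the grasp.

```bash
python3 - <<'E'
from h import *
go((.4402,-.037,.1155),77)
E
```

```text
go (0.4402, -0.037, 0.1155) 77 -> shift [-39.3  47.9 225. ] spin 0.021 now [0.401  0.0111 0.3405] yaw 78.2 q6 -0.06 t 3.82 F [0.1 0.3 0.8] w 88.2
```

```bash
python3 -m pendant '-13 16 30 .02 .6; -26 32 65 .02 .6; -39 48 100 .02 .6; -39 48 135 .02 .6; -39 48 155 .02 .6; -39 48 155 .02 .6;-39 48 155 .02 .6'; python3 - <<'E'
from h import *
go((.4402,-.037,.1155),77)
p,d=read_camera("wrist");cv2.imwrite("pics/w3.png",p[:,:,::-1])
p,d=read_camera("side");c=p[150:260,270:400];cv2.imwrite("pics/s3.png",cv2.resize(c[:,:,::-1],None,fx=5,fy=5,interpolation=cv2.INTER_CUBIC))
E
```

```text
t: 4.4
eef_pos: [0.4404, -0.0365, 0.1858]
orientation: [-2.457, -1.958, -0.002]
ft_force: [1.2, -1.3, -0.3]
width: 0.0531
go (0.4402, -0.037, 0.1155) 77 -> shift [-0.6 -0.2 70.3] spin 0.002 now [ 0.4404 -0.0365  0.1858] yaw 77.09 q6 -0.12 t 4.4 F [ 1.2 -1.3 -0.3] w 53.1
```

View pics/w3.png

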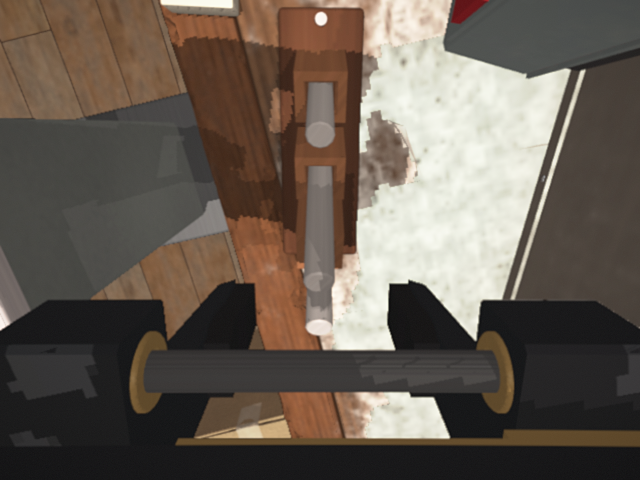

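View pics/s3.png

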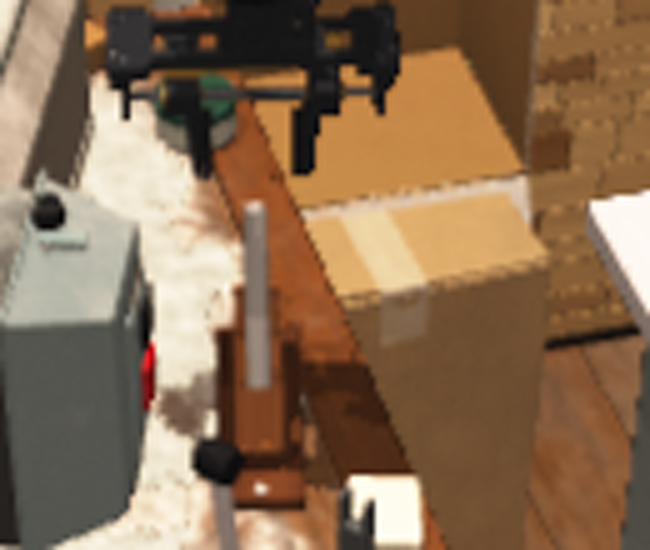

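```bash
python3 - <<'E'
from h import *
print(proj("wrist",[(.4384,-.0446,.134),(.4301,-.081,.1115),(.4551,.0254,.1),(.4402,-.037,.1205)]))
E
```

```text
[[318.02685522 283.61202529]
 [318.41238827 328.46645592]
 [319.24593155 134.11387856]
 [318.22543614 260.06043092]]
```

The projections match the discs (long 280, middle 328, short 132). Descend and grip.

```bash
python3 -m pendant '-1 0 30 0 .6; -1 0 60 0 .6; -1 0 70 0 .6; -1 0 70 0 .6; -1 0 70 0 0; -1 0 70 0 0; -1 0 70 0 0; -1 0 70 0 0;-1 0 70 0 0;-1 0 70 0 0'; python3 - <<'E'
from h import *
go((.4402,-.037,.1155),77)
E
```

```text
t: 5.33
eef_pos: [0.4413, -0.0378, 0.1176]
orientation: [2.454, 1.955, 0.005]
ft_force: [-2.5, -0.2, 1.8]
width: 0.0149
go (0.4402, -0.037, 0.1155) 77 -> shift [ 0.5 -1.3  2.1] spin 0.002 now [ 0.4413 -0.0378  0.1176] yaw 77.1 q6 -0.13 t 5.33 F [-2.5 -0.2  1.8] w 14.9
```

```bash
python3 -m pendant '-2.9 0 -5.2 0 0; -5.8 0 -10.5 0 0; -8.7 0 -15.7 0 0; -11.6 0 -21 0 0; -11.6 0 -21 0 0; -11.6 0 -21 0 0'; python3 - <<'E'
from h import *
go((.4402,-.037,.1155),77)
p,d=read_camera("wrist");cv2.imwrite("pics/w4.png",p[:,:,::-1])
p,d=read_camera("side");c=p[150:260,270:400];cv2.imwrite("pics/s4.png",cv2.resize(c[:,:,::-1],None,fx=5,fy=5,interpolation=cv2.INTER_CUBIC))
p,d=read_camera("scene");c=p[200:310,320:450];cv2.imwrite("pics/c4.png",cv2.resize(c[:,:,::-1],None,fx=5,fy=5,interpolation=cv2.INTER_CUBIC))
E
```

```text
t: 5.83
eef_pos: [0.4387, -0.0494, 0.139]
orientation: [2.454, 1.954, 0.006]
ft_force: [-0.2, 0.6, 0.3]
width: 0.015
go (0.4402, -0.037, 0.1155) 77 -> shift [12.4 -1.5 23.5] spin 0.001 now [ 0.4387 -0.0494  0.139 ] yaw 77.07 q6 -0.15 t 5.83 F [-0.2  0.6  0.3] w 15.0
```

View pics/w4.png

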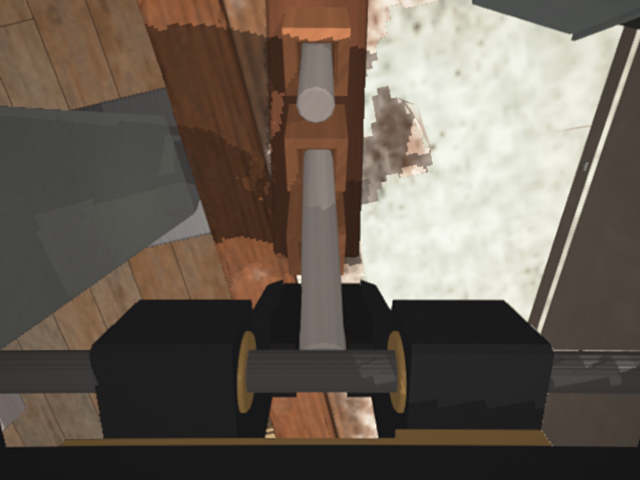

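View pics/c4.png

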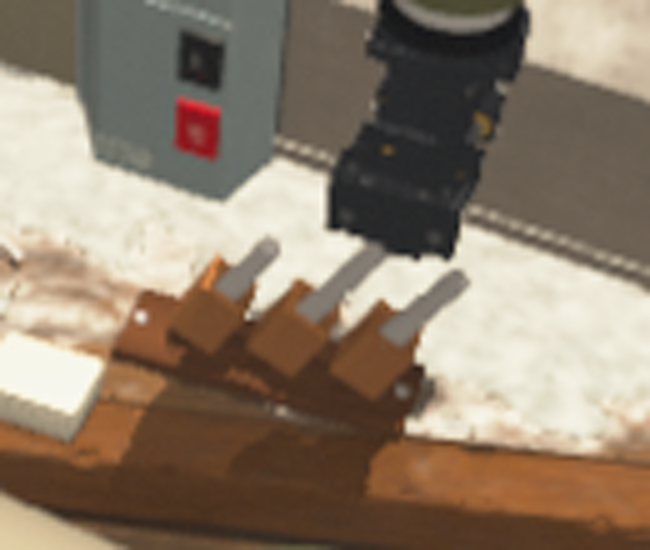

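```bash
python3 -m pendant '-1.9 0 -3.5 0 0; -1.9 0 -3.5 0 0; 2 0 -6 0 0; 6.3 0 -7.6 0 0; 11.5 0 -9.8 0 0; 16.6 0 -11.6 0 0; 16.6 0 -11.6 0 0; 16.6 0 -11.6 0 0'; python3 - <<'E'
from h import *
go((.4402,-.037,.1155),77)
p,d=read_camera("wrist");cv2.imwrite("pics/w5.png",p[:,:,::-1])
p,d=read_camera("scene");c=p[200:310,320:450];cv2.imwrite("pics/c5.png",cv2.resize(c[:,:,::-1],None,fx=5,fy=5,interpolation=cv2.INTER_CUBIC))
E
```

```text
t: 6.65
eef_pos: [0.4424, -0.0325, 0.1502]
orientation: [2.453, 1.956, 0.005]
ft_force: [-1.6, -1.5, -0.2]
width: 0.0152
go (0.4402, -0.037, 0.1155) 77 -> shift [-4.8 -1.3 34.7] spin 0.002 now [ 0.4424 -0.0325  0.1502] yaw 77.14 q6 -0.12 t 6.65 F [-1.6 -1.5 -0.2] w 15.2
```

View pics/w5.png

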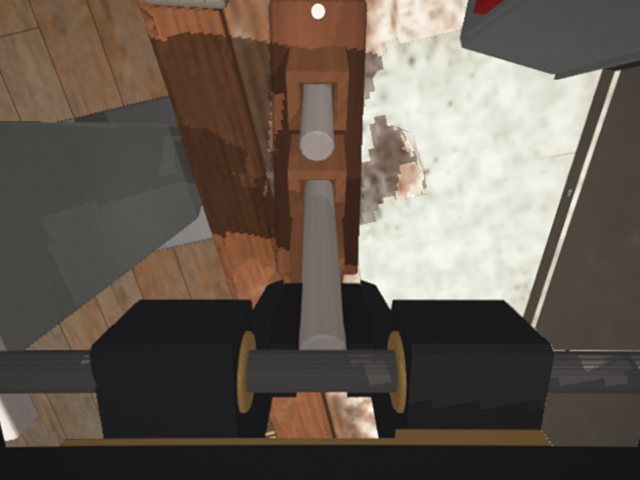

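View pics/c5.png

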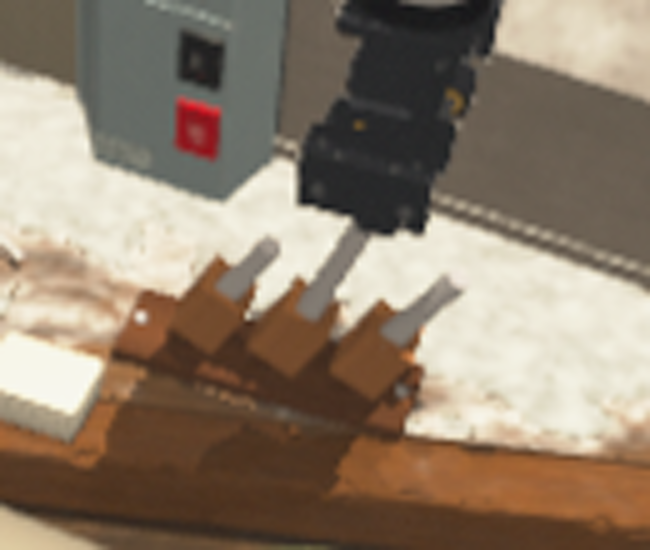

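```bash
cat >> h.py <<'E'
from scipy.optimize import least_squares
def pinfit(cam="wrist",ax0=(0,0),box=25):
    "fit held pin: points below the fingertips within box mm of expected axis. ax0 = expected dx/dz,dy/dz"
    c=camera_info(cam);o=get_obs();p,d=read_camera(cam);P=cloud(cam,d,c)
    t=o["eef_pos"];g=t+[0,0,.005]
    Q=P.reshape(-1,3);Q=Q[~np.isnan(Q).any(1)]
    h=Q[:,2]-g[2];ex=g[None,:2]+np.outer(h,ax0)
    rr=np.hypot(Q[:,0]-ex[:,0],Q[:,1]-ex[:,1])
    m=(h<-.022)&(h>-.10)&(rr<box/1000)
    q=Q[m];
    if len(q)<30: print("few",len(q));return
    z0=g[2]
    def res(x):
        a=np.array([x[2],x[3],1]);a/=np.linalg.norm(a);v=q-np.array([x[0],x[1],z0])
        return np.linalg.norm(v-np.outer(v@a,a),axis=1)-.008
    s=least_squares(res,[g[0],g[1],*ax0],loss="cauchy",f_scale=.001)
    M=R.from_rotvec(o["orientation"]).as_matrix()
    a=np.array([s.x[2],s.x[3],1]);a/=np.linalg.norm(a)
    good=np.abs(s.fun)<.002
    print("pin n",good.sum(),len(q),"axis",a.round(3),"tilt",np.degrees(np.arccos(a[2])).round(1),"in tool xz/yz deg",np.degrees(np.arctan2((M.T@a)[:2],a[2])).round(1),"at grasp offs(world mm)",((s.x[:2]-g[:2])*1000).round(1),"zrange",q[good][:,2].min().round(3),q[good][:,2].max().round(3))
    return p
E
python3 - <<'E'
from h import *
pinfit(ax0=(-.06,-.25),box=14)
pinfit("scene",ax0=(-.06,-.25),box=14)
E
```

```text
pin n 2636 2837 axis [-0.064 -0.317  0.946] tilt 18.9 in tool xz/yz deg [-18.8   0.8] at grasp offs(world mm) [ 0.3 -1.2] zrange 0.056 0.133
pin n 87 100 axis [-0.062 -0.307  0.95 ] tilt 18.2 in tool xz/yz deg [-18.2   0.8] at grasp offs(world mm) [-1.9 -1.1] zrange 0.058 0.125
```

```bash
python3 -m pendant '7 0 -2 0 0; 14 0 -3.5 0 0; 21 0 -4.5 0 0; 28 0 -5 0 0; 34 0 -5.5 0 0; 34 0 -5.5 0 0; 34 0 -5.5 0 0'; python3 - <<'E'
from h import *
p=pinfit(ax0=(-.01,-.05),box=16);cv2.imwrite("pics/w6.png",p[:,:,::-1])
go((.4402,-.037,.1155),77)
p=pinfit("scene",ax0=(-.01,-.05),box=16);c=p[200:310,320:450];cv2.imwrite("pics/c6.png",cv2.resize(c[:,:,::-1],None,fx=5,fy=5,interpolation=cv2.INTER_CUBIC))
E
```

```text
t: 7.43
eef_pos: [0.4499, 0.0007, 0.1556]
orientation: [2.454, 1.956, 0.006]
ft_force: [-1.7, -1.7, 0.7]
width: 0.015
pin n 1407 2113 axis [0.012 0.021 1.   ] tilt 1.4 in tool xz/yz deg [1.4 0.7] at grasp offs(world mm) [ 0.5 -0.2] zrange 0.061 0.139
go (0.4402, -0.037, 0.1155) 77 -> shift [-38.7  -1.2  40. ] spin 0.002 now [0.4498 0.0005 0.1556] yaw 77.11 q6 -0.04 t 7.48 F [-2.4 -1.   0.8] w 14.8
pin n 80 100 axis [0.008 0.038 0.999] tilt 2.2 in tool xz/yz deg [2.3 0.3] at grasp offs(world mm) [-2.3  1.5] zrange 0.061 0.131
```

View pics/w6.png

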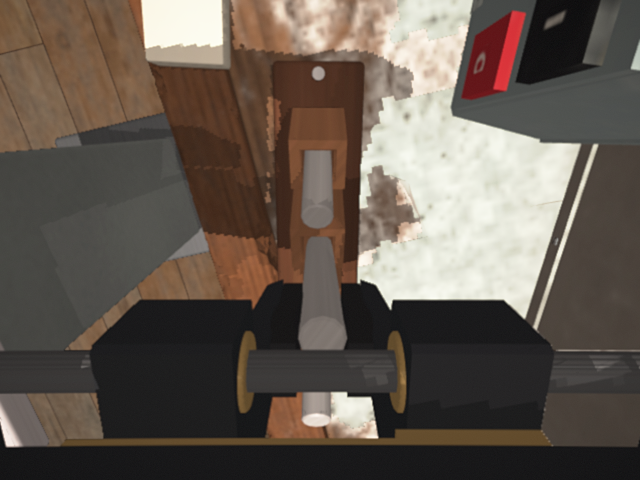

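View pics/c6.png

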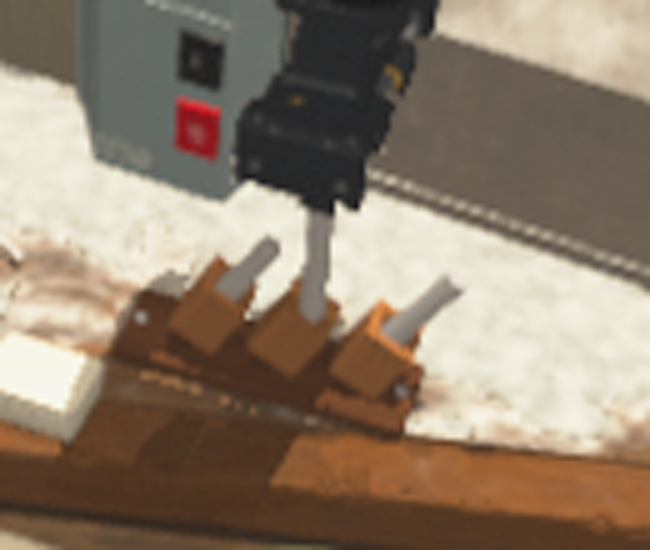

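The pin is upright in the grip, about 1.5–2° past vertical. Next I lift, back away from the control box, spin towards 221° and move to above the pot.

```bash
python3 -m pendant '0 0 -30 0 0; 0 0 -65 0 0; -3 -15 -100 0 0; -7 -30 -125 0 0; -10 -45 -128 -.1 0; -13 -60 -128 -.22 0;-13 -60 -128 -.22 0'; python3 - <<'E'
from h import *
go((.37,.14,.285),148)
go((.4946,.301,.285),221)
pinfit(ax0=(.0,.0),box=16)
E
```

```text
t: 8.12
eef_pos: [0.3864, 0.0014, 0.2836]
orientation: [2.22, 2.217, 0.007]
ft_force: [0.5, -0.1, -0.8]
width: 0.0146
go (0.37, 0.14, 0.285) 148 -> shift [138.6 -16.6  -1.5] spin -1.013 now [0.3864 0.0014 0.2836] yaw 89.94 q6 -0.3 t 8.12 F [ 0.5 -0.1 -0.8] w 14.6
go (0.4946, 0.301, 0.285) 221 -> shift [299.8 107.9  -0.7] spin -2.287 now [0.3864 0.0014 0.2836] yaw 89.94 q6 -0.3 t 8.12 F [ 0.5 -0.1 -0.8] w 14.6
pin n 1518 1518 axis [0.005 0.004 1.   ] tilt 0.4 in tool xz/yz deg [0.2 0.6] at grasp offs(world mm) [ 0.5 -0. ] zrange 0.189 0.267
```

```bash
python3 -m pendant '20 0 0 -.12 0; 45 0 0 -.24 0; 70 -10 0 -.36 0; 95 -15 0 -.48 0; 120 -15 0 -.6 0; 145 -15 0 -.72 0; 175 -10 0 -.84 0; 205 10 0 -.96 0; 230 30 0 -1.08 0; 250 50 0 -1.2 0'; python3 - <<'E'
from h import *
go((.4946,.301,.285),221)
E
```

```text
t: 9.0
eef_pos: [0.4406, 0.2533, 0.2829]
orientation: [0.585, 3.081, 0.003]
ft_force: [0.0, 0.1, -0.9]
width: 0.0151
go (0.4946, 0.301, 0.285) 221 -> shift [-32.8  64.2  -1.8] spin -1.091 now [0.4406 0.2533 0.2829] yaw 158.49 q6 -0.9 t 9.0 F [ 0.   0.1 -0.9] w 15.1
```

```bash
python3 -m pendant '-6 12 0 -.12 0; -12 24 0 -.24 0; -18 36 0 -.36 0; -25 50 0 -.48 0; -33 64 0 -.6 0; -33 64 0 -.72 0; -33 64 0 -.84 0; -33 64 0 -.97 0; -33 64 0 -1.09 0; -33 64 0 -1.09 0'; python3 - <<'E'
from h import *
go((.4946,.301,.285),221)
p=pinfit(ax0=(.0,.0),box=16);c=camera_info("wrist");cv2.imwrite("pics/w7.png",p[:,:,::-1])
import pot
p,d=read_camera("wrist");np.save("pics/w7P.npy",cloud("wrist",d,c));pot.pot(cloud("wrist",d,c))
p,d=read_camera("side");cv2.imwrite("pics/s7.png",cv2.resize(p[200:330,250:410,::-1],None,fx=4.5,fy=4.5))
E
```

```text
t: 9.83
eef_pos: [0.4953, 0.3012, 0.2822]
orientation: [-1.099, 2.938, -0.001]
ft_force: [0.9, 0.1, -0.2]
width: 0.0148
go (0.4946, 0.301, 0.285) 221 -> shift [ 0.7  0.3 -2.8] spin -0.0 now [0.4953 0.3012 0.2822] yaw -139.0 q6 -1.94 t 9.83 F [ 0.9  0.1 -0.2] w 14.8
pin n 1513 1513 axis [-0.012  0.002  1.   ] tilt 0.7 in tool xz/yz deg [0.2 0.4] at grasp offs(world mm) [-0.3 -1.2] zrange 0.187 0.265
tops [0.4948 0.3002] 25.949769973754883 mean [0.493  0.2988 0.0869]
rim 494.618896484375 300.20233154296875 30.4245548248291
catch 250 [0.4543 0.2689 0.1577] [0.4549 0.2668 0.1561] [0.4646 0.2773 0.1606] dist 0.0512 ang -142.37
  return _methods._mean(a, axis=axis, dtype=dtype,
  ret = um.true_divide(
Traceback (most recent call last):
  File "pot.py", line 13, in pot
    print(n,len(w),np.round(np.median(w,0),4),np.round((w.min(0)+w.max(0))/2,4), w.max(0).round(4),"dist",np.hypot(*(np.median(w,0)[:2]-c)).round(4),"ang",np.degrees(np.arctan2(*(np.median(w,0)[:2]-c)[::-1])).round(2))
                                                        ~~~~~^^^
ValueError: zero-size array to reduction operation minimum which has no identity
```

View pics/w7.png

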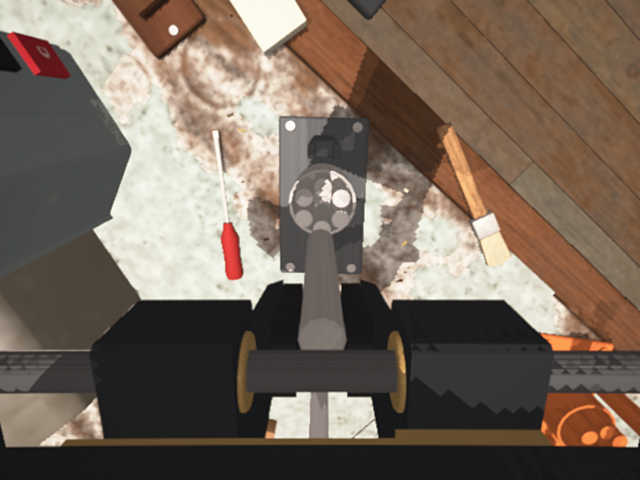

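```bash
python3 -m pendant '.7 1.1 20 0 0; .7 1.1 45 0 0; .7 1.1 65 0 0; .7 1.1 78 0 0; .7 1.1 78 0 0; .7 1.1 78 0 0'; python3 - <<'E'
from h import *
go((.494,.3014,.111),221)
p=pinfit(ax0=(.0,.0),box=14);c=camera_info("wrist");cv2.imwrite("pics/w8.png",p[:,:,::-1])
p,d=read_camera("side");cv2.imwrite("pics/s8.png",cv2.resize(p[210:330,260:400,::-1],None,fx=5,fy=5,interpolation=cv2.INTER_CUBIC))
p,d=read_camera("scene");cv2.imwrite("pics/c8.png",cv2.resize(p[190:290,220:350,::-1],None,fx=5,fy=5,interpolation=cv2.INTER_CUBIC))
E
```

```text
t: 10.43
eef_pos: [0.4944, 0.3015, 0.2044]
orientation: [-1.083, 2.945, -0.001]
ft_force: [0.1, 0.1, -0.1]
width: 0.0152
go (0.494, 0.3014, 0.111) 221 -> shift [ 0.8  0.4 93.4] spin -0.011 now [0.4944 0.3015 0.2044] yaw -139.62 q6 -1.93 t 10.43 F [ 0.1  0.1 -0.1] w 15.2
pin n 1514 1514 axis [-0.011  0.002  1.   ] tilt 0.7 in tool xz/yz deg [0.2 0.4] at grasp offs(world mm) [-0.4 -1.1] zrange 0.109 0.187
```

View pics/w8.png

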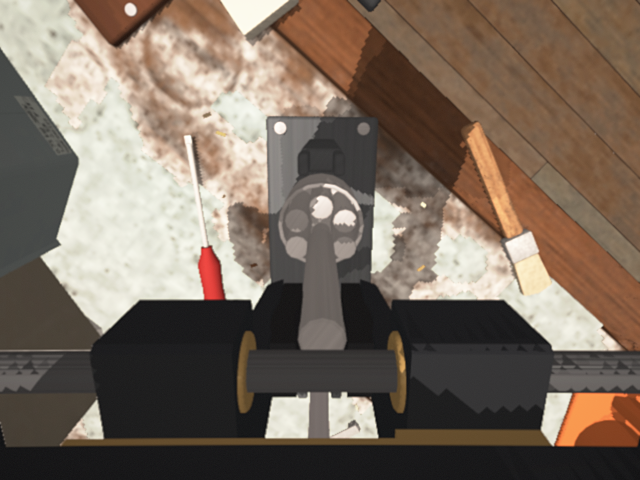

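View pics/s8.png

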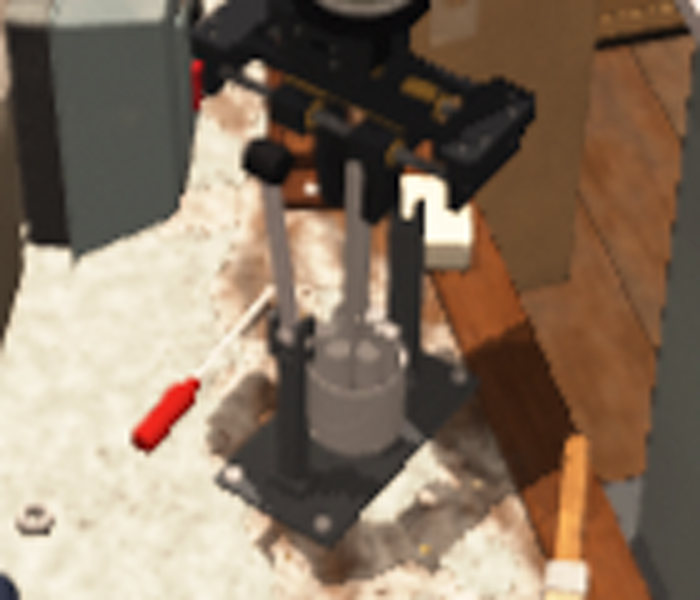

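View pics/c8.png

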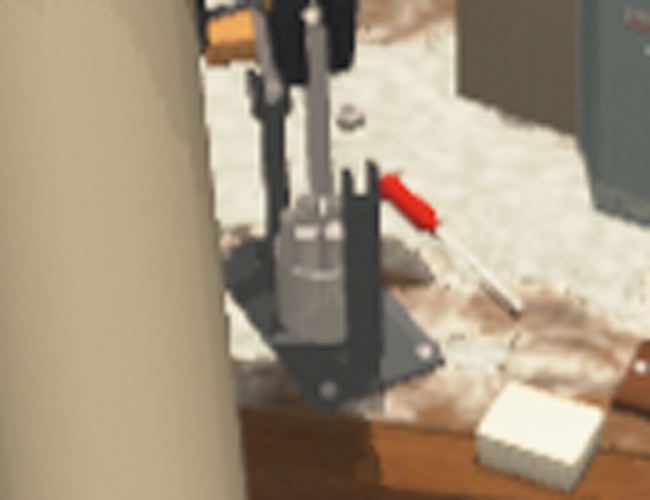

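```bash
python3 -m pendant '.3 .3 8 0 0; .3 .3 14 0 0; .3 .3 20 0 0; .3 .3 25 0 0; .3 .3 30 0 0; .3 .3 30 0 0'; python3 - <<'E'
from h import *
go((.494,.3014,.111),221)
p=pinfit(ax0=(.0,.0),box=14)
E
```

```text
t: 11.08
eef_pos: [0.4942, 0.3016, 0.1744]
orientation: [-1.085, 2.943, -0.001]
ft_force: [0.5, -0.2, -1.1]
width: 0.015
go (0.494, 0.3014, 0.111) 221 -> shift [ 0.5  0.1 63.4] spin -0.009 now [0.4942 0.3016 0.1744] yaw -139.51 q6 -1.93 t 11.08 F [ 0.5 -0.2 -1.1] w 15.0
pin n 1528 1981 axis [-0.007 -0.001  1.   ] tilt 0.4 in tool xz/yz deg [0.1 0.1] at grasp offs(world mm) [-0.2 -1.3] zrange 0.079 0.157
```

```bash
python3 -m pendant '.3 0 12 0 0; .3 0 24 0 0; .3 0 36 0 0; .3 0 46 0 0; .3 0 54 0 0; .3 0 54 0 0'; python3 - <<'E'
from h import *
go((.494,.3014,.111),221)
E
```

```text
t: 11.63
eef_pos: [0.4939, 0.3013, 0.1196]
orientation: [-1.086, 2.944, -0.001]
ft_force: [-0.1, -0.6, -1.2]
width: 0.0149
go (0.494, 0.3014, 0.111) 221 -> shift [-0.1  0.   8.6] spin -0.009 now [0.4939 0.3013 0.1196] yaw -139.52 q6 -1.93 t 11.63 F [-0.1 -0.6 -1.2] w 14.9
```

```bash
python3 -m pendant '0 0 3 0 0; 0 0 6 0 0; 0 0 8 0 0; 0 0 8 0 0'; python3 -m pendant '0 0 1 0 0; 0 0 2 0 0; 0 0 2 0 0'; python3 - <<'E'
from h import *
go((.494,.3014,.111),221)
E
```

```text
t: 11.97
eef_pos: [0.4961, 0.3022, 0.1154]
orientation: [-1.083, 2.937, -0.001]
ft_force: [-2.0, -1.2, 18.2]
width: 0.015
t: 12.22
eef_pos: [0.4971, 0.3026, 0.1155]
orientation: [-1.082, 2.933, -0.001]
ft_force: [-2.1, -0.1, 13.5]
width: 0.0151
go (0.494, 0.3014, 0.111) 221 -> shift [3.2 1.1 4.4] spin -0.009 now [0.4971 0.3026 0.1155] yaw -139.5 q6 -1.93 t 12.22 F [-2.1 -0.1 13.5] w 15.1
```

```bash
python3 -m pendant '-2 -1 -2 0 .25; -2 -1 -2 0 .25; -2 -1 -2 0 .35; -2 -1 -2 0 .35; -2 -1 -2 0 .35'; python3 -m pendant '0 0 -25 0 .35; 0 0 -60 0 .35; 0 0 -95 0 .35; 0 0 -130 0 .35; 0 0 -165 0 .35; 0 0 -185 0 .35; 0 0 -185 0 .35'; python3 - <<'E'
from h import *
go((.494,.3014,.111),221)
p,d=read_camera("wrist");c=camera_info("wrist");P=cloud("wrist",d,c);cv2.imwrite("pics/w9.png",p[:,:,::-1])
for cam in ["wrist","side","scene"]:
    if cam!="wrist": p,d=read_camera(cam);P=cloud(cam,d)
    Q=P.reshape(-1,3);q=Q[(np.hypot(Q[:,0]-.4946,Q[:,1]-.301)<.016)&(Q[:,2]>.1)&(Q[:,2]<.2)]
    print(cam,len(q),q[:,2].max().round(4) if len(q) else None,np.median(q[q[:,2]>q[:,2].max()-.004],0).round(4) if len(q) else None)
    if cam=="side":cv2.imwrite("pics/s9.png",cv2.resize(p[210:330,260:400,::-1],None,fx=5,fy=5,interpolation=cv2.INTER_CUBIC))
E
```

```text
t: 12.63
eef_pos: [0.4991, 0.3031, 0.1172]
orientation: [-1.082, 2.934, -0.001]
ft_force: [-0.7, 0.0, 0.1]
width: 0.0311
t: 13.22
eef_pos: [0.4974, 0.3027, 0.3068]
orientation: [-1.08, 2.926, -0.001]
ft_force: [-0.3, -0.2, -0.1]
width: 0.0309
go (0.494, 0.3014, 0.111) 221 -> shift [  7.4   2.9 195.7] spin -0.009 now [0.4974 0.3027 0.3068] yaw -139.5 q6 -1.93 t 13.22 F [-0.3 -0.2 -0.1] w 30.9
wrist 411 0.1308 [0.495  0.2991 0.1289]
side 56 0.1398 [0.4963 0.3024 0.138 ]
scene 53 0.1318 [0.4886 0.3021 0.1303]
```

View pics/w9.png

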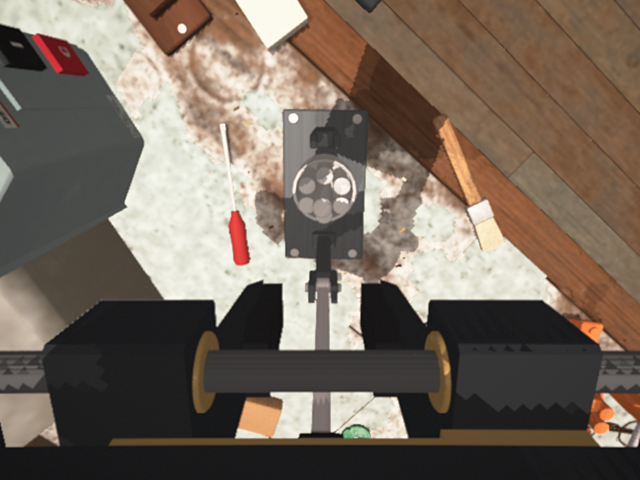

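View pics/s9.png

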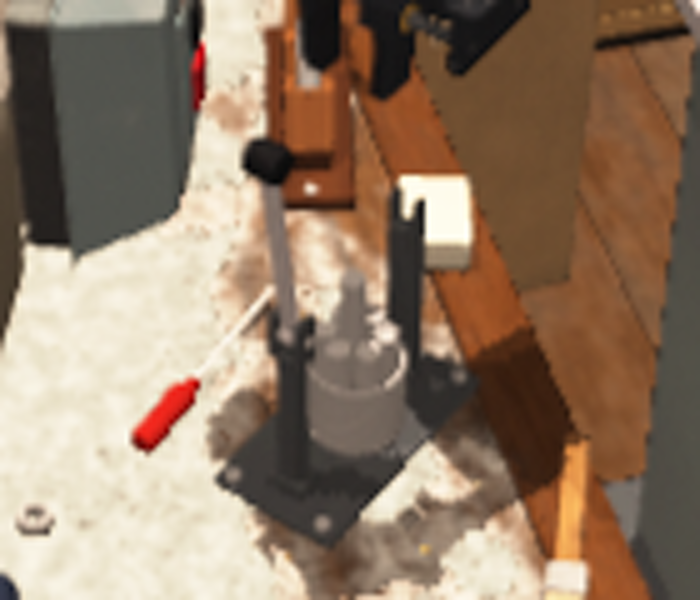

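Long pin seated: its top measures about 0.131 m against 0.132 expected. Next, go over the knob.

```bash
python3 - <<'E'
from h import *
u=np.array([np.cos(np.radians(40.7)),np.sin(np.radians(40.7))]);c=np.array([.4946,.3008])
k=c+u*.0815;print(k)
go((*k,.345),220.7);go((*k,.284),220.7)
P=np.load("pics/w1P.npy");Q=P.reshape(-1,3);q=Q[(np.hypot(*(Q[:,:2]-k).T)<.03)&(Q[:,2]>.26)]
r=q[:,:2]-c;s=r@u;w=r@[-u[1],u[0]];print("s",np.percentile(s,[1,50,99]).round(4),"w",np.percentile(w,[1,50,99]).round(4),"z",np.percentile(q[:,2],[50,99]).round(4))
for zz in(.18,.2,.22,.24,.26):
    b=Q[(np.hypot(*(Q[:,:2]-k).T)<.03)&(abs(Q[:,2]-zz)<.005)];print(zz,np.median((b[:,:2]-c)@u).round(4),np.median((b[:,:2]-c)@[-u[1],u[0]]).round(4))
E
```

```text
[0.55638795 0.35394602]
go (np.float64(0.5563879484001086), np.float64(0.353946019912177), 0.345) 220.7 -> shift [-79.9   0.1 -43.3] spin -0.004 now [0.4962 0.3022 0.3007] yaw -139.51 q6 -1.93 t 13.37 F [ 0.8 -0.5 -0.3] w 30.7
go (np.float64(0.5563879484001086), np.float64(0.353946019912177), 0.284) 220.7 -> shift [-79.2   0.4  17.7] spin -0.004 now [0.4962 0.3022 0.3007] yaw -139.51 q6 -1.93 t 13.37 F [ 0.8 -0.5 -0.3] w 30.7
s [0.0742 0.0784 0.0912] w [-0.0118 -0.0028  0.0097] z [0.2965 0.3008]
0.18 0.0661 -0.0005
0.2 0.0693 -0.0003
0.22 0.0721 0.0
0.24 0.0747 0.0002
0.26 0.0773 -0.0004
```

```bash
python3 -m pendant '0 0 -25 0 .6; 0 0 -45 0 .6; -40 0 -45 0 .6; -84 0 -45 0 .6; -84 0 -45 0 .6;-84 0 -45 0 .6'; python3 - <<'E'
from h import *
u=np.array([np.cos(np.radians(40.7)),np.sin(np.radians(40.7))]);c=np.array([.4946,.3008]);k=c+u*.086
go((*k,.284),220.7)
p,d=read_camera("wrist");cv2.imwrite("pics/w10.png",p[:,:,::-1])
p,d=read_camera("side");cv2.imwrite("pics/s10.png",cv2.resize(p[190:330,250:410,::-1],None,fx=4.2,fy=4.2,interpolation=cv2.INTER_CUBIC))
E
```

```text
t: 13.87
eef_pos: [0.5606, 0.3574, 0.3417]
orientation: [-1.086, 2.942, -0.002]
ft_force: [-0.2, -0.5, -1.0]
width: 0.0526
go (np.float64(0.5597995529129981), np.float64(0.35688046272941376), 0.284) 220.7 -> shift [ 1.2  0.3 57.7] spin -0.003 now [0.5606 0.3574 0.3417] yaw -139.48 q6 -1.89 t 13.87 F [-0.2 -0.5 -1. ] w 52.6
```

View pics/w10.png

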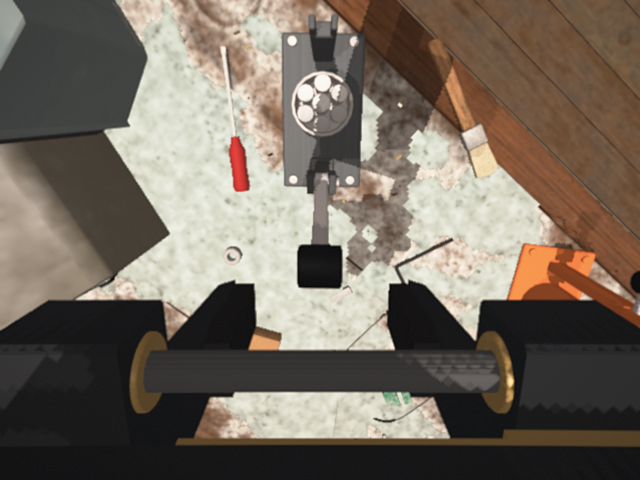

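View pics/s10.png

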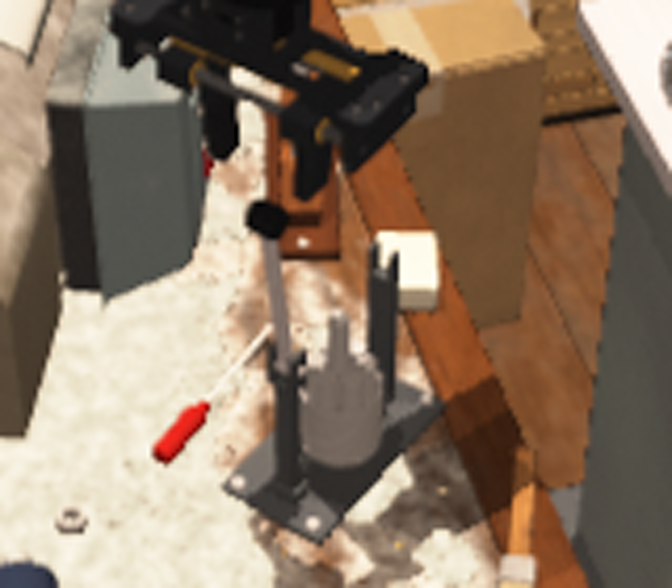

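```bash
python3 -c "
from h import *
u=np.array([np.cos(np.radians(40.7)),np.sin(np.radians(40.7))]);c=np.array([.4946,.3008])
for s in (.082,.086,.09): print(proj('wrist',[(*(c+u*s),.2885)]))"
python3 -m pendant '1 0 25 0 .6; 1 0 45 0 .6; 1 0 58 0 .6; 1 0 58 0 .6;1 0 58 0 0; 1 0 58 0 0; 1 0 58 0 0; 1 0 58 0 0; 1 0 58 0 0'; python3 - <<'E'
from h import *
u=np.array([np.cos(np.radians(40.7)),np.sin(np.radians(40.7))]);c=np.array([.4946,.3008]);k=c+u*.086
go((*k,.284),220.7)
p,d=read_camera("side");cv2.imwrite("pics/s11.png",cv2.resize(p[190:330,250:410,::-1],None,fx=4.2,fy=4.2,interpolation=cv2.INTER_CUBIC))
E
```

```text
[[323.26375195 260.58871195]]
[[323.27995347 268.04362237]]
[[323.29599753 275.41747415]]
t: 14.72
eef_pos: [0.5594, 0.3553, 0.2882]
orientation: [-1.083, 2.937, -0.004]
ft_force: [10.2, -12.6, 2.5]
width: 0.022
go (np.float64(0.5597995529129981), np.float64(0.35688046272941376), 0.284) 220.7 -> shift [-1.3  1.   4.2] spin -0.004 now [0.5594 0.3553 0.2882] yaw -139.52 q6 -1.89 t 14.72 F [ 10.2 -12.6   2.5] w 22.0
```

View pics/s11.png

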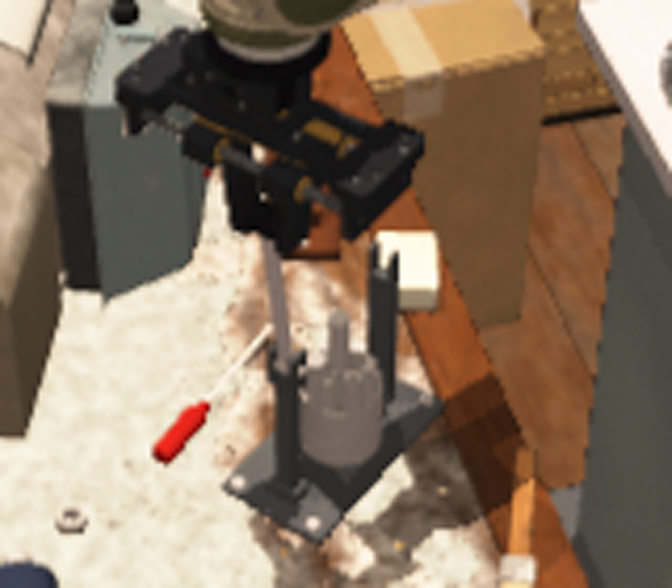

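```bash
python3 -m pendant '8 -1.5 -1 0 0; 16.4 -1.5 -1.4 0 0; 31.4 -1.5 -1.1 0 0; 46.3 -1.5 .7 0 0; 60.9 -1.5 4 0 0; 75.2 -1.5 8.7 0 0; 88.8 -1.5 14.8 0 0; 101.8 -1.5 22.3 0 0; 101.8 -1.5 22.3 0 0'; python3 - <<'E'
from h import *
u=np.array([np.cos(np.radians(40.7)),np.sin(np.radians(40.7))]);c=np.array([.4946,.3008])
go((*(c-u*.016),.262),220.7)
p,d=read_camera("side");cv2.imwrite("pics/s12.png",cv2.resize(p[190:330,250:410,::-1],None,fx=4.2,fy=4.2,interpolation=cv2.INTER_CUBIC))
E
```

```text
t: 15.52
eef_pos: [0.4807, 0.2887, 0.2645]
orientation: [-1.084, 2.939, 0.002]
ft_force: [-7.4, 9.5, 1.2]
width: 0.0216
go (np.float64(0.4824698506208375), np.float64(0.2903664255387137), 0.262) 220.7 -> shift [-2.4  0.2  2.6] spin -0.004 now [0.4807 0.2887 0.2645] yaw -139.51 q6 -1.95 t 15.52 F [-7.4  9.5  1.2] w 21.6
```

View pics/s12.png

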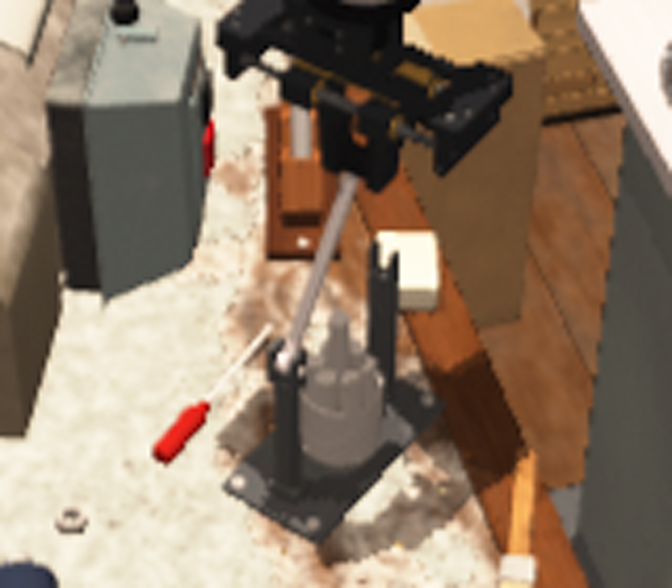

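```bash
python3 -m pendant '12.2 .7 9.1 0 0; 23.2 .7 19.2 0 0; 33.2 .7 30.4 0 0; 42.1 .7 42.5 0 0; 49.6 .7 55.4 0 0; 55.9 .7 69.1 0 0; 60.8 .7 83.2 0 0; 63.6 .7 94.9 0 0; 63.6 .7 94.9 0 0'; python3 - <<'E'
from h import *
u=np.array([np.cos(np.radians(40.7)),np.sin(np.radians(40.7))]);c=np.array([.4946,.3008])
go((*(c-u*.085),.140),220.7)
p,d=read_camera("side");cv2.imwrite("pics/s13.png",cv2.resize(p[190:330,250:410,::-1],None,fx=4.2,fy=4.2,interpolation=cv2.INTER_CUBIC))
E
```

```text
t: 16.32
eef_pos: [0.4323, 0.2486, 0.1681]
orientation: [-1.084, 2.941, 0.004]
ft_force: [-3.1, -0.7, 1.8]
width: 0.0216
go (np.float64(0.4301585814231995), np.float64(0.24537163567441667), 0.14) 220.7 -> shift [ 4.  -1.1 28.1] spin -0.004 now [0.4323 0.2486 0.1681] yaw -139.53 q6 -1.99 t 16.32 F [-3.1 -0.7  1.8] w 21.6
```

View pics/s13.png

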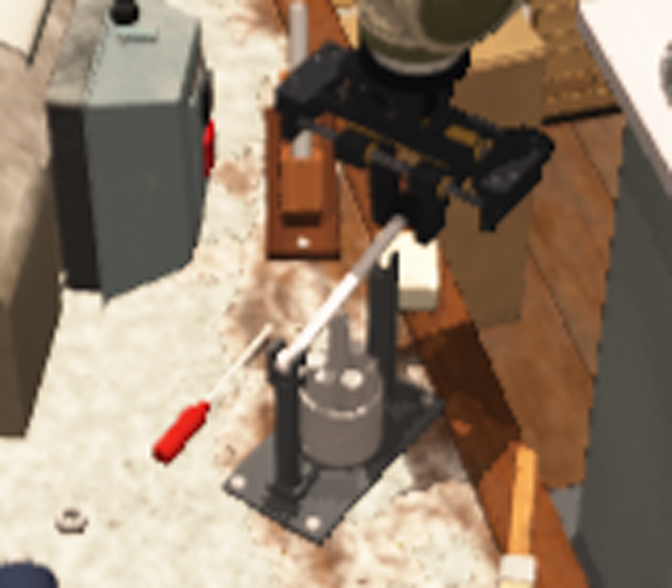

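Nearly level and entering the fork. I'll bring it right down gently.

```bash
python3 -m pendant '1.5 0 10 0 0; 2.5 0 18 0 0; 3 0 24 0 0; 3 0 27 0 0; 3 0 29 0 0; 3 0 29 0 0'; python3 - <<'E'
from h import *
go((.4302,.2454,.14),220.7)
E
```

```text
t: 16.87
eef_pos: [0.4305, 0.2471, 0.14]
orientation: [-1.084, 2.941, 0.004]
ft_force: [-2.4, 1.4, 0.1]
width: 0.0218
go (0.4302, 0.2454, 0.14) 220.7 -> shift [ 1.3 -1.1 -0. ] spin -0.004 now [0.4305 0.2471 0.14  ] yaw -139.53 q6 -2.0 t 16.87 F [-2.4  1.4  0.1] w 21.8
```

```bash
python3 -m pendant '0 0 2 0 0; 0 0 4 0 0; 0 0 4 0 0'; python3 -m pendant '0 0 2 0 0; 0 0 4 0 0; 0 0 4 0 0'
```

```text
t: 17.12
eef_pos: [0.4306, 0.2472, 0.1363]
orientation: [-1.084, 2.94, 0.004]
ft_force: [-4.8, 0.3, 4.8]
width: 0.0216
t: 17.37
eef_pos: [0.4309, 0.2473, 0.135]
orientation: [-1.084, 2.938, 0.003]
ft_force: [-13.8, -3.8, 28.7]
width: 0.0215
```

```bash
python3 -m pendant '0 0 0 0 0; 0 0 0 0 .5; 0 0 0 0 .5; 0 0 0 0 .5; 0 0 0 0 .5'; python3 - <<'E'
from h import *
go((.4302,.2454,.14),220.7)
p,d=read_camera("side");cv2.imwrite("pics/s14.png",cv2.resize(p[190:330,250:410,::-1],None,fx=4.2,fy=4.2,interpolation=cv2.INTER_CUBIC))
E
```

```text
t: 17.78
eef_pos: [0.4311, 0.2472, 0.1348]
orientation: [-1.084, 2.938, 0.003]
ft_force: [-0.4, -0.6, -0.0]
width: 0.0434
go (0.4302, 0.2454, 0.14) 220.7 -> shift [ 1.8 -0.8 -5.2] spin -0.003 now [0.4311 0.2472 0.1348] yaw -139.49 q6 -2.0 t 17.78 F [-0.4 -0.6 -0. ] w 43.4
```

View pics/s14.png

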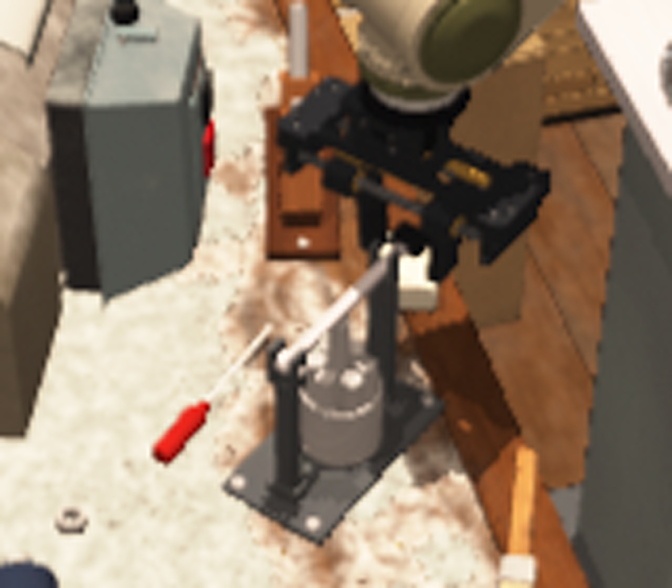

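```bash
python3 -m pendant '0 0 -15 0 .5; 0 0 -40 0 .5; 0 0 -75 0 .5; 0 0 -110 0 .5; -20 0 -145 0 .5; -60 0 -175 0 .5; -100 0 -190 0 .5; -125 0 -190 0 .5; -125 0 -190 0 .5'; python3 - <<'E'
from h import *
go((.4302,.2454,.14),220.7)
u=np.array([np.cos(np.radians(40.7)),np.sin(np.radians(40.7))]);c0=np.array([.4946,.3008])
for cam in ["wrist","side","scene"]:
    c=camera_info(cam);p,d=read_camera(cam);P=cloud(cam,d,c)
    if cam=="wrist":cv2.imwrite("pics/w15.png",p[:,:,::-1])
    else:
        sl=p[190:330,250:410] if cam=="side" else p[190:310,230:420]
        cv2.imwrite(f"pics/{cam}15.png",cv2.resize(sl[:,:,::-1],None,fx=4.2,fy=4.2,interpolation=cv2.INTER_CUBIC))
    Q=P.reshape(-1,3);r=Q[:,:2]-c0;s=-r@u;w=r@[-u[1],u[0]]
    for a,b in [(-60,-50),(-40,-30),(-20,-10),(0,10),(20,30),(40,45),(55,65),(78,92)]:
        m=(s*1000>a)&(s*1000<b)&(abs(w)<.004)&(Q[:,2]>.12)&(Q[:,2]<.25);
        if m.sum()>3: print(cam,a,b,m.sum(),np.percentile(Q[m][:,2],[50,90]).round(4))
E
```

```text
t: 18.58
eef_pos: [0.5278, 0.33, 0.3245]
orientation: [-1.085, 2.938, 0.003]
ft_force: [0.1, -0.4, -1.2]
width: 0.0443
go (0.4302, 0.2454, 0.14) 220.7 -> shift [131.   -0.5 183.2] spin -0.003 now [0.5278 0.33   0.3245] yaw -139.45 q6 -1.91 t 18.58 F [ 0.1 -0.4 -1.2] w 44.3
wrist -60 -50 122 [0.1442 0.1452]
wrist -40 -30 120 [0.144 0.145]
wrist -20 -10 126 [0.1442 0.1451]
wrist 0 10 140 [0.1441 0.145 ]
wrist 20 30 139 [0.1443 0.1451]
wrist 40 45 70 [0.1445 0.1454]
wrist 55 65 156 [0.1446 0.1455]
wrist 78 92 263 [0.1505 0.1518]
side -40 -30 4 [0.1466 0.1483]
side -20 -10 7 [0.1474 0.1509]
side 0 10 11 [0.1441 0.1495]
side 20 30 6 [0.147  0.1492]
side 40 45 4 [0.141  0.1473]
side 78 92 11 [0.1526 0.1579]
scene -60 -50 13 [0.1413 0.1458]
scene -40 -30 5 [0.1414 0.1436]
scene -20 -10 4 [0.1413 0.1422]
scene 0 10 7 [0.1414 0.1438]
scene 20 30 6 [0.1409 0.1421]
scene 55 65 7 [0.1392 0.1495]
scene 78 92 8 [0.1473 0.1485]
```

View pics/w15.png

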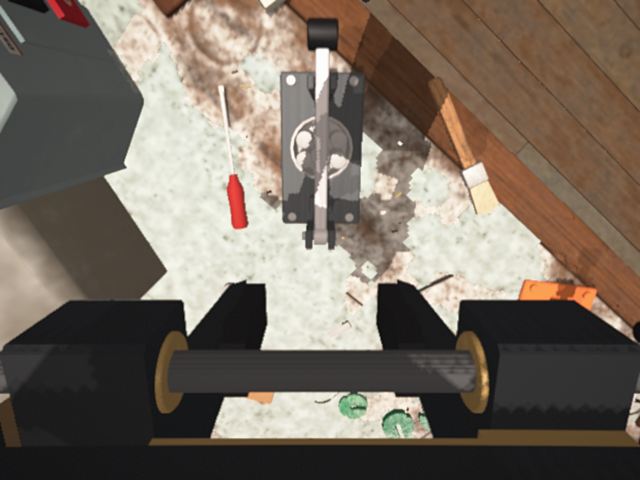

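View pics/side15.png

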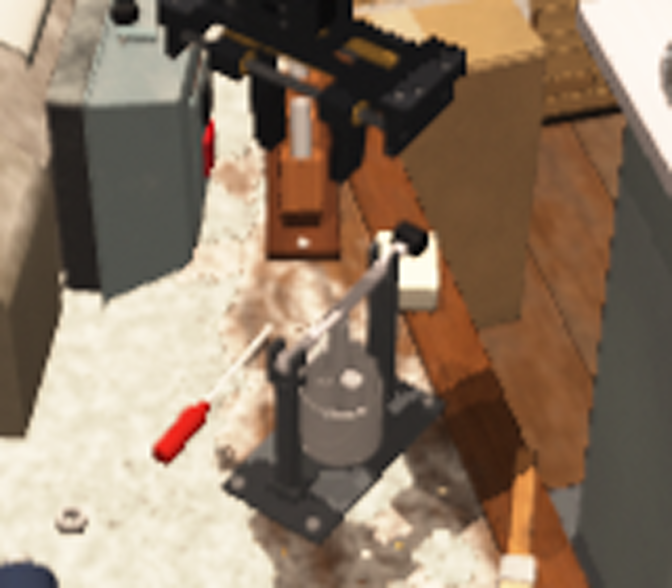

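View pics/scene15.png

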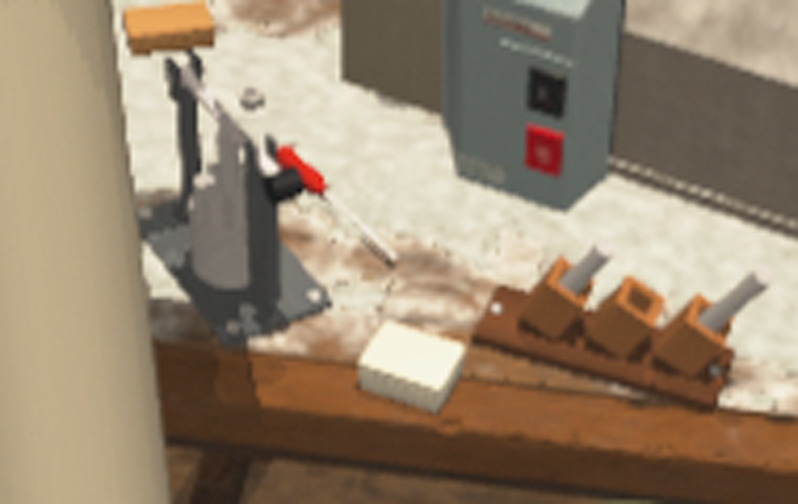

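The bar's top is level at 0.144 m along its whole length and it lies in the fork. The two shorter pins are still in the rack and the bystanders are undisturbed. Handing in.

```bash
python3 -c "
from plant import *
print(finish_job())"
```

```text
the job is handed in; nothing more can be done
None
```

The long pin stands in the middle of the dark steel pot, the bar is closed over it, and the job was handed in at about 18.7 s of the 69 s.

**What I did:** I gripped the long pin (middle socket) near its top and drew it along its own axis until about 8 mm was left in the socket. There I swung it upright in the grip. I then lowered it into the middle of the ring until it met the floor (18 N) and released it. Finally I pinched the knob, led the bar down its arc and pressed it into the fork until it stopped (29 N).

**Last checks:**
- **Pin:** After release its top measured 0.131 m (wrist camera) and 0.132 m (scene camera), against 0.132 m expected. The side camera gave up to 0.140 m, from a few noisy points.
- **Bar:** The wrist camera put its top at 0.144 m from hinge to catch, within 0.5 mm of level. The other two cameras were 2–3 mm off that, each in a different direction, but also showed it level. The pictures show it in the fork.
- **Everything else:** The two shorter pins are in the rack, and the screwdriver and card box look untouched. The tin was outside the final crops, and nothing came near it. The gripper was clear of everything at hand-in.

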